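# Fit the snap ring over the lap's axle stub and hold it spread

### The arm

A 7-joint arm with a two-finger parallel gripper is mounted at the origin on the work surface. World frame = base frame: x ahead of the robot, y to its left, z up, the work surface at z = 0. Lengths are in m, angles in rad, forces in N, time in s.
With the tool pointing down it reaches from about 0.425 to 0.95 m from the base axis. Payload 4.7 kg.
Tool frame: the origin (TCP) lies on the mounting face of the last link; the fingertips stand 173 mm ahead of it and the grasp point (between the pads) lies 155 mm ahead of it (robot.tip_extent is the distance from the TCP to the fingertips, in m); z points along the fingers, y is the direction in which the jaws open and shut (so a half turn about z gives the same grasp; the last joint's range is limited). The gripper opens to 85 mm and grips with 20 to 120 N. Pads are 22 mm wide; open, the fingers measure 114 mm over their backs; the gripper's body (76 mm by 85 mm) begins 54 mm behind the grasp point. The pads swing forward as they close: fully open they stand 13 mm farther back than shut.
Start: joints at [1.263, 0.469, -0.049, 1.532, 0.024, 1.141, -0.082], TCP at [0.186, -0.649, 0.405] pointing down, gripper open.
Joint ranges: [-2.59, 2.59], [-0.33, 1.99], [-1.39, 1.29], [0.1, 2.45], [-1.04, 4.18], [0.21, 1.99], [-2.66, 2.66]. Speed limits (rad/s): [2.57, 2.57, 3.14, 3.14, 3.14, 3.14, 3.14].

### API

Orientations are given as [roll, pitch, yaw] about the fixed x, y, z axes, in that order (R = Rz(yaw) Ry(pitch) Rx(roll)).
In Python, from rig import monitor, imaging, order, robot gives the robot as it stands.
- The arm moves only by the tool step_arm, never from a script. Its arguments are lists of equal length, an entry for each row: "offset": the shift along the tool's x, y, z in mm, a list of three; "turn": the turn, a rotation vector about the tool's x, y, z in degrees, a list of three; "jaw": the finger opening in mm, from 0 to 85.4. In form: {"offset": [[dx, dy, dz], ...], "turn": [[rx, ry, rz], ...], "jaw": [jaw, ...]}. A call has 1 to 20 rows; each row shifts and turns the pose as measured when the row begins, along the tool's axes as they then stand; what a row does not reach is not made up. A row lasts 1/12 s, in which the tool goes at most 41.7 mm and 7.16 degrees, less where a joint would pass 70% of its speed; a pose out of reach is approached as far as the arm can. A call is refused whole if a number of a shift passes 41.7 or a number of a turn 7.16, either way. A call with a gripper value outside its range is refused whole. The fingers move at their own pace and stop on an object; "force" is the grip in N (left out, the last holds). Time passes only in rows, so rows that do not move let the fingers close. It gives the time, the measured TCP pose, the force and the opening at its end, in the units of the state.
- monitor.get_obs(): the state, without advancing time (a new reading comes with each control period).
- imaging.grab_frame(name): name is "scene" or "side" or "wrist"; returns a dict with "color" (480x640x3 uint8, red, green, blue), "vfov" (degrees; the focal length in pixels is half the picture's height over the tangent of half this angle, whatever the lens; pixels are square), "cx", "cy" (the principal point, pixels), "k1" (the pictures are not rectified: a ray, as slopes to the right and down, at radius r is drawn at 1 + k1 r^2 times it, then the intrinsics apply), "origin" and "rotation" of the camera in the world. Camera axes: x right, y down, z forward; pixel columns grow to the right and rows downward; lengths in m; the calibration is good to about 2 mm. A picture is of the moment at which its call begins. There is no depth.
- order.close_job(): hands the job in, once; it reports no verdict.
The state is a dict: "time_s": time; "qpos": joint angles; "qd": joint speeds; "tau": joint torques, N m; "tcp_pos": TCP position; "orientation": TCP orientation; "force": force on the tool from outside, world axes, zero at the start; "moment": the same for the moment, N m; "grip_width": opening from 0.0 (shut) to 1.0 (fully open).
Only numpy, scipy, OpenCV 4.12 (cv2) and the standard library are available. Lean on these libraries where they do the work, as an engineer would, in place of code of your own. Each camera call takes 0.05 s, during which the arm holds its last target.

### The job

Press the raised keeper plate of the lap head down until it lies flat. Then pick up the pliers by squeezing their handles fully so that the snap ring on their tips is spread, slide the ring over the axle stub down to its groove just above the plate, and finish holding it there, upright and still squeezed open, without leaning on the plate. Do not let go at the end, and leave the other things on the bench where they are.

Things in the scene. Friction and masses are not known exactly. Their poses are not given: they have to be found in the camera images.
- lap: Lap head: fixed low grey housing 160 x 130 mm, with a bright upright axle stub in its middle. Origin: centre of its underside on the bench, z up along the stub. The stub is 36 mm in diameter, its end tapers to 24 mm over the top 9 mm and stands 74 mm above the bench. It may stand left or right of the robot's centre line. On its +x side a lip holds the tail of the keeper plate (lip top 54 mm above the bench).
- groove (a point): Centre of the stub's ring groove: on the stub axis, 48 mm above the bench. The groove is a dark band 6 mm tall (45 to 51 mm), 31 mm in diameter, directly above the top of the keeper plate when that lies flat. Axes as the lap head.
- keeper (a joint): Keeper plate's angle, rad: 0 lies flat on the housing, positive = its free (-x) side is raised; starts at 0.12 to 0.22. It hinges under the lip, 58 mm in +x from the stub axis and 40 mm above the bench, moves stiffly (about 4 N down on its free side) and stays where it is left; it stops firmly at 0.
- keeper_press (a point): Point on the top face of the keeper plate near the middle of its free edge: a good place to push down. The plate is bright aluminium, 108 x 100 x 5 mm, with a 42 mm hole round the stub; this point lies 42 mm in the lap head's -x from the stub axis and is 45 mm above the bench when the plate is flat.
- log: Round wooden log slice, 120 mm across, 22 mm thick, fixed, on which the pliers stand. Origin: centre of its underside.
- pliers: Snap-ring pliers with the ring on their tips, standing upright on the log slice; loose, 128 mm high, about 0.19 kg. Origin: centre of the ring at its underside, z up. Two black upright handles at +y and -y, centred over the ring (x = 0), 16 mm wide in x, 8 mm thick, 76 to 128 mm up. The pivot is 62 mm up; the two steel tips run down at x = -29 mm.
- pliers_grip (a point): Midway between the handles, 108 mm above the pliers' origin. Relaxed, the handles lean apart: about 54 mm over their outer faces here, 62 mm at the top. Pinched together along y from above (spring, up to about 10 N on each, then a firm stop) they become parallel, 36 mm over the outer faces, and the ring is fully spread. Let go, the ring springs shut.
- ring_centre (a point): Middle of the snap ring: 2 mm above the pliers' origin, axes as the pliers. Steel, 4 mm thick, 54 mm outside, gap and eyes at x = -29 mm. Shut, its inner pads are 34 mm apart and do not pass over the 36 mm stub; fully spread it clears the stub by about 3 mm all round. From ring underside up to the cranked arms there are 46 mm of free height for the stub.
- jaw_left (a joint): Squeeze angle of the pliers' +y lever, rad: 0 relaxed (ring shut), 0.20 fully squeezed (ring fully spread). The other lever mirrors it.
- jar: small closed glass jar with a steel lid, 40 mm across, 55 high, standing between the lap head and the log slice; bystander. Origin: centre of its underside
- bench_block: small steel bench block 60 x 34 x 20 mm, lying between the lap head and the log slice; bystander. Origin: centre of its underside
- mallet: wooden mallet lying at the robot's right; bystander. Origin: under its head
- dish: white ceramic bowl, 90 mm across, 30 high, at the robot's left; bystander. Origin: centre of its underside
- mandrel: upright tapered steel mandrel on a round foot, 160 mm high, at the back left; bystander. Origin: centre of its underside
- brush: brush lying at the back; bystander. Origin: centre of its underside
- screwdriver: screwdriver lying at the back right; bystander. Origin: centre of its underside
There are look-alikes about, which are no part of the job. What is shaped like the pliers but orange is not meant.

How it is judged:
On the way, in this order (a step that is already met when the one before it is completed fails the run):
1. the keeper plate lies flat while the pliers still stand on the log slice (value of joint keeper below 0.03 rad and distance of pliers from where it was at the start of the episode below 0.03 m), for 0.2 s.
2. the pliers are squeezed, the ring spread, and lifted clear of the log slice (value of joint jaw_left above 0.16 rad and z of ring_centre in the frame of log above 0.045 m and contact force between pliers and log below 0.1 N), for 0.2 s.
3. the spread ring is on the stub, at or below the stub's end (value of joint jaw_left above 0.16 rad and horizontal distance between ring_centre and groove below 0.009 m and z of ring_centre in the frame of groove below 0.02 m), for 0.1 s.
At the end, for the whole second after the job is handed in: Plate flat (under 0.03 rad); ring centre within 6 mm of the stub axis and 3.5 mm of groove mid-height; pliers upright within 0.12 rad, still, squeezed over 0.16 rad in a grip over 8 N; pliers and ring press on the lap head with under 12 N; the robot does not touch the lap head (value of joint keeper below 0.03 rad and value of joint jaw_left above 0.16 rad and horizontal distance between ring_centre and groove below 0.006 m and z of ring_centre in the frame of groove between -0.0035 and 0.0035 m and angle between pliers's own z axis and vertical below 0.12 rad and contact force between the fingers and pliers above 8 N and contact force between pliers and lap below 12 N and contact force between each of the arm, the fingers and lap below 1 N and linear speed of pliers below 0.02 m/s); the arm keeps its last pose, push and grip.
It fails at once if a bystander on the bench is moved more than 40 mm (distance of any of jar, bench_block, mallet, dish, mandrel, brush, screwdriver from where it was at the start of the episode above 0.04 m).
It fails at once if the pliers topple or are carried tilted over (angle between pliers's own z axis and vertical above 0.6 rad).
It also fails if it takes over 56 s, if anything falls off the work surface, if the arm or the gripper's body presses on something with over 40 N, if the wrist force passes 120 N, or if a joint passes its speed limit or range.

## Working session

There is one attempt and no reset: what is moved stays moved. The work goes in short steps, Python scripts to look and compute and a tool call to move; the robot and the scene stay as the last step left them, time stands still between calls to the robot, and variables do not carry over. Pictures are saved under pics/ and viewed, and the job is handed in when it is done.

Besides the shell and the picture viewer there is one more tool, called after "Emit:" as a command line: name --argument value ..., lists and objects as JSON in quotes. step_arm: Moves the arm, as the interface text tells. Its arguments: {"type":"object","properties":{"offset":{"type":"array","items":{"type":"array","items":{"type":"number"}}},"turn":{"type":"array","items":{"type":"array","items":{"type":"number"}}},"jaw":{"type":"array","items":{"type":"number"}},"force":{"type":"number"}},"required":["offset","turn","jaw"]}

```bash
ls; mkdir -p pics
cat > h.py <<'E'
import numpy as np, cv2
from rig import monitor, imaging, order, robot
def grab(name,fn):
    f=imaging.grab_frame(name)
    cv2.imwrite('pics/'+fn+'.png',cv2.cvtColor(f['color'],cv2.COLOR_RGB2BGR))
    np.save('pics/'+fn+'.npy',{k:v for k,v in f.items()},allow_pickle=True)
    return f
def load(fn): return np.load('pics/'+fn+'.npy',allow_pickle=True).item()
def K(f):
    h=f['color'].shape[0]; fl=h/2/np.tan(np.radians(f['vfov'])/2)
    return np.array([[fl,0,f['cx']],[0,fl,f['cy']],[0,0,1.]]),np.array([f['k1'],0,0,0,0.])
def R(f):
    return np.array(f['rotation'],float).reshape(3,3)
def ray(f,u,v):
    k,d=K(f); p=cv2.undistortPoints(np.array([[[u,v]]],float),k,d)[0,0]
    return np.array(f['origin']),R(f)@np.array([p[0],p[1],1.])
def atz(f,u,v,z):
    o,r=ray(f,u,v); return o+r*(z-o[2])/r[2]
def proj(f,P):
    k,d=K(f); P=np.atleast_2d(P); c=(P-np.array(f['origin']))@R(f)
    return cv2.projectPoints(c,np.zeros(3),np.zeros(3),k,d)[0].reshape(-1,2)
def tri(*a):
    A=np.zeros((3,3));b=np.zeros(3)
    for f,u,v in a:
        o,r=ray(f,u,v); r=r/np.linalg.norm(r); M=np.eye(3)-np.outer(r,r); A+=M;b+=M@o
    return np.linalg.solve(A,b)
def crop(fn,x0,y0,x1,y1,s,out):
    im=cv2.imread('pics/'+fn+'.png')[y0:y1,x0:x1]
    cv2.imwrite('pics/'+out+'.png',cv2.resize(im,None,fx=s,fy=s,interpolation=cv2.INTER_CUBIC))
E
python3 - <<'E'
from h import *
for n in ['scene','side','wrist']:
    f=grab(n,n+'0'); print(n,f['vfov'],f['cx'],f['cy'],f['k1'],f['origin'],np.round(R(f),3).tolist())
print(monitor.get_obs()); print(robot.tip_extent)
E
```

```text
picsTraceback (most recent call last):
  File "<stdin>", line 3, in <module>
  File "h.py", line 13, in R
    return np.array(f['rotation'],float).reshape(3,3)
           ~~~~~~~~~~~~~~~~~~~~~~~~~~~~~~~~~~~~~^^^^^
ValueError: cannot reshape array of size 3 into shape (3,3)
```

```bash
sed -i "s/    return np.array(f\['rotation'\],float).reshape(3,3)/    return Ro.from_euler('xyz',f['rotation']).as_matrix()/; 1a from scipy.spatial.transform import Rotation as Ro" h.py
python3 - <<'E'
from h import *
for n in ['scene','side','wrist']:
    f=grab(n,n+'0'); print(n,f['vfov'],f['cx'],f['cy'],f['k1'],f['origin'],f['rotation'],np.round(R(f),3).tolist())
print(monitor.get_obs()); print(robot.tip_extent)
E
```

```text
scene 48.44819311123221 324.30680126025857 236.98979686832362 -0.0897796159661887 [1.2391065  0.27662503 0.94776852] [-2.3984155  -0.01123521  2.0053668 ] [[-0.421, 0.665, -0.617], [0.907, 0.317, -0.277], [0.011, -0.677, -0.736]]
side 43.60987078077689 317.3016156972605 244.94920519248217 0.0486389271420751 [ 0.45951637 -1.14938787  0.77501119] [-2.10377472 -0.00461396 -0.07480761] [[0.997, -0.034, 0.067], [-0.075, -0.507, 0.859], [0.005, -0.861, -0.508]]
wrist 68.93663218550726 314.00789627968277 239.34727354367345 -0.056375696749615956 [ 0.26449587 -0.62657617  0.3720343 ] [ 2.81856606e+00  7.74088286e-04 -1.29179715e+00] [[0.275, -0.912, -0.305], [-0.961, -0.261, -0.087], [-0.001, 0.317, -0.948]]
{'time_s': 0.2, 'qpos': array([ 1.26311886,  0.46912841, -0.04860755,  1.53322543,  0.02405699,
        1.14098945, -0.08231696]), 'qd': array([ 0.0008893 , -0.00204895, -0.00148188, -0.00269783,  0.0003456 ,
       -0.0023428 , -0.00013317]), 'tau': array([ 2.23608072e-05, -5.10172534e+01, -4.70509683e-02, -2.37695915e+01,
        1.05899706e-02,  5.61939116e-03,  2.27343499e-06]), 'tcp_pos': array([ 0.18574582, -0.64879019,  0.40407076]), 'orientation': array([-3.14042413e+00, -1.61284995e-05,  2.78775153e-01]), 'force': array([0.21150779, 0.51965508, 0.47085587]), 'moment': array([-0.021018  , -0.01051291, -0.02518011]), 'grip_width': 1.002767233009063}
0.1734
```

View pics/scene0.png

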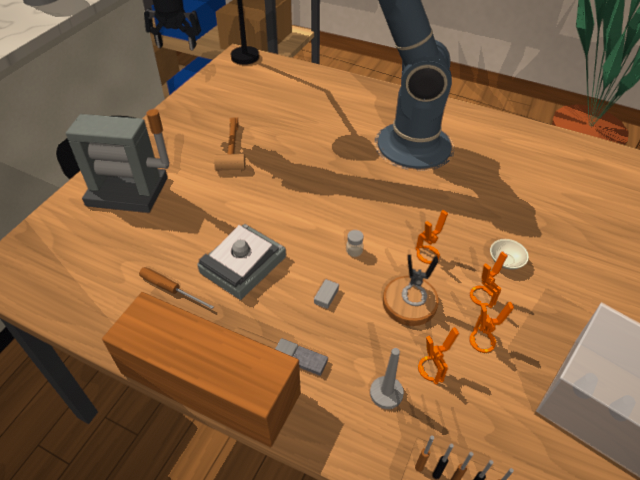

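View pics/side0.png

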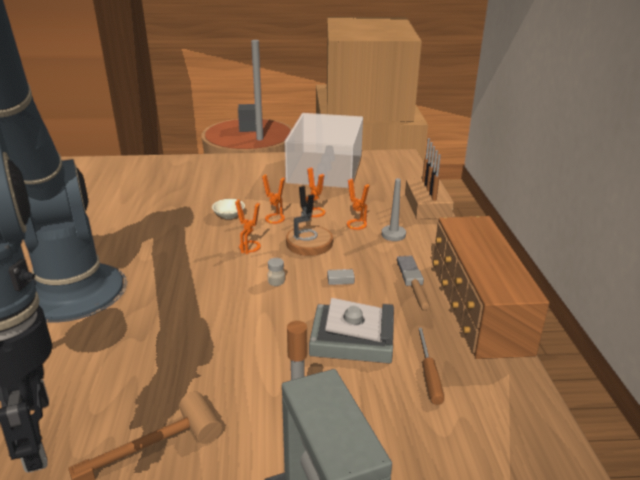

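View pics/wrist0.png

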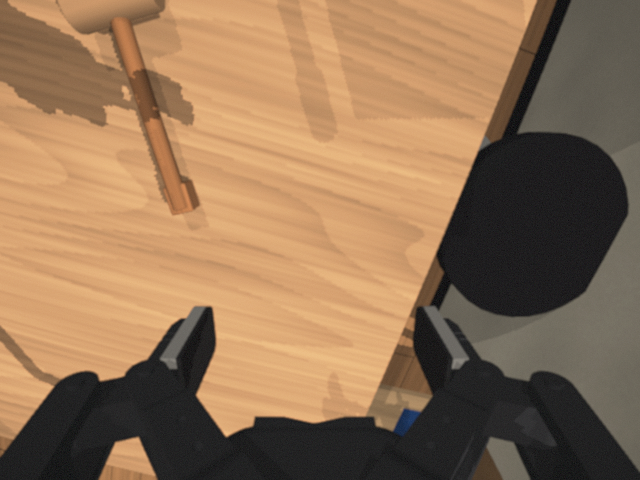

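Run:
```python
from h import *
crop('scene0',190,210,300,310,7,'a'); crop('scene0',370,230,450,330,6,'b'); crop('side0',300,285,405,370,7,'c'); crop('side0',270,180,345,260,7,'d')
```

```text
(no output)
```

View pics/a.png

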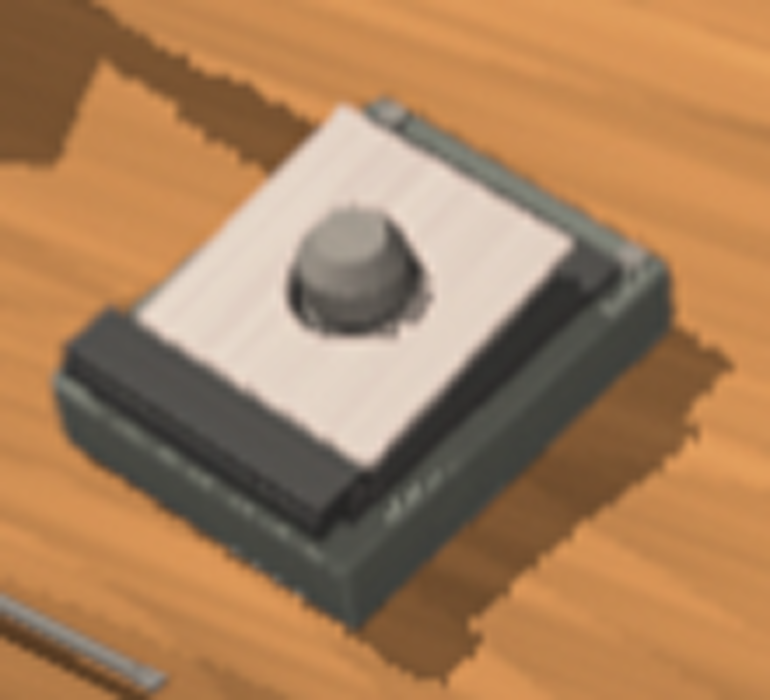

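View pics/b.png

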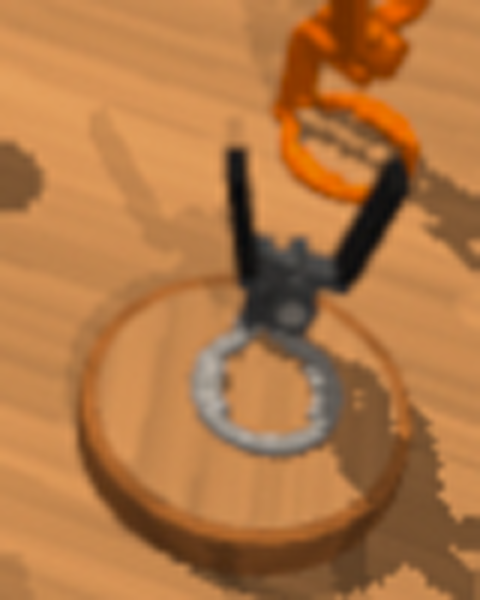

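View pics/c.png

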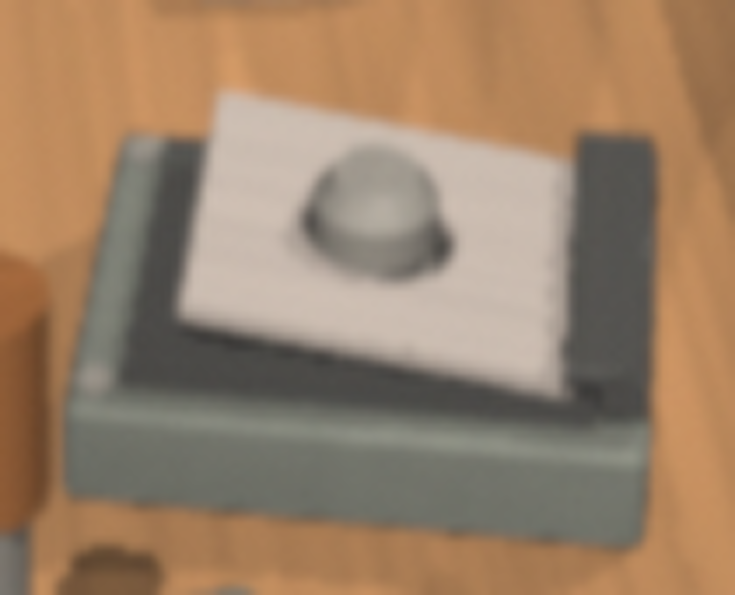

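View pics/d.png

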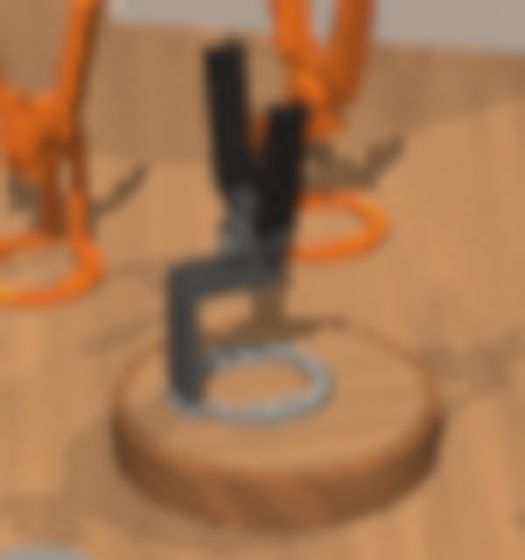

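Run:
```python
from h import *
s=load('scene0'); d=load('side0')
# stub top disc centre
print('stub', tri((s,190+357/7,210+235/7),(d,300+374/7,285+172/7)))
print(atz(s,190+357/7,210+235/7,.074),atz(d,300+374/7,285+172/7,.074))
for f,u,v in [(s,190+355/7,210+628/7),(s,190+672/7,210+315/7),(s,190+60/7,210+420/7),(d,300+70/7,285+494/7),(d,300+632/7,285+548/7)]:
    print(atz(f,u,v,0.0))
# ring centre & log
print('ring',atz(s,370+266/6,230+390/6,.026),atz(d,270+262/7,180+385/7,.026))
print('log top',atz(s,370+246/6,230+405/6,.022),atz(d,270+278/7,180+410/7,.022))
print('pivot-ish eyes', atz(s,370+262/6,230+335/6,.026))
# handles tops: scene left(236,150) right(395,165); side left (225,45) right (290,108)
print(tri((s,370+236/6,230+152/6),(d,270+290/7,180+110/7)), tri((s,370+398/6,230+160/6),(d,270+225/7,180+45/7)))
```

```text
stub [ 0.60277666 -0.21137138  0.07139881]
[ 0.60332135 -0.20967836  0.074     ] [ 0.60316355 -0.21594713  0.074     ]
[ 0.69146653 -0.16674548  0.        ]
[ 0.53506248 -0.13722959  0.        ]
[ 0.66137749 -0.29686929  0.        ]
[ 0.51569752 -0.25862767  0.        ]
[ 6.66748422e-01 -2.90921221e-01  1.11022302e-16]
ring [0.53658289 0.17495239 0.026     ] [0.53665182 0.16752169 0.026     ]
log top [0.54293518 0.17011079 0.022     ] [0.54169735 0.15601298 0.022     ]
pivot-ish eyes [0.5136333  0.16574624 0.026     ]
[0.54352187 0.14761793 0.14725524] [0.52433929 0.19776932 0.14861921]
```

Run:
```python
from h import *
s=load('scene0'); d=load('side0')
for u,v in [(83,205),(152,210),(167,182)]: print('grinder base',atz(s,u,v,0))
for u,v in [(290,480),(297,380),(385,470)]: print('grinder top', atz(d,u,v,.15))
print('jar',atz(s,355,252,.0),'block',atz(s,327,295,.01), 'mandrel',atz(s,387,390,.0),'mallet head',atz(s,230,162,.03))
# tool step in tool axes to target
o=monitor.get_obs(); T=Ro.from_euler('xyz',o['orientation'])
print(T.as_matrix().round(3))
print('to press hover (tip at .12)', (T.inv().apply(np.array([.562,-.203,.12+.1734])-o['tcp_pos'])*1000).round(1))
```

```text
grinder base [ 6.11415958e-01 -6.91600024e-01  1.11022302e-16]
grinder base [ 0.5486711  -0.51537321  0.        ]
grinder base [ 0.44450143 -0.54506373  0.        ]
grinder top [ 0.46576767 -0.6565729   0.15      ]
grinder top [ 0.48214962 -0.4836465   0.15      ]
grinder top [ 0.58458551 -0.65023122  0.15      ]
jar [0.45702562 0.00505263 0.        ] block [0.60574162 0.00070828 0.01      ] mandrel [0.75563011 0.19707397 0.        ] mallet head [ 0.33046474 -0.41340245  0.03      ]
[[ 0.961  0.275 -0.   ]
 [ 0.275 -0.961  0.001]
 [ 0.    -0.001 -1.   ]]
to press hover (tip at .12) [ 484.4 -324.9  111.1]
```

Emit:
step_arm --offset '[[23.6,-30.8,0],[23.6,-30.8,0],[23.6,-30.8,0],[23.6,-30.8,0],[23.6,-30.8,0],[23.6,-30.8,0],[23.6,-30.8,0],[23.6,-30.8,0],[36.9,-9.9,0],[36.9,-9.9,0],[36.9,-9.9,0],[36.9,-9.9,0],[36.9,-9.9,0],[36.9,-9.9,0],[36.9,-9.9,0],[0,0,0]]' --turn '[[0,0,0],[0,0,0],[0,0,0],[0,0,0],[0,0,0],[0,0,0],[0,0,0],[0,0,0],[0,0,0],[0,0,0],[0,0,0],[0,0,0],[0,0,0],[0,0,0],[0,0,0],[0,0,0]]' --jaw '[0,0,0,0,0,0,0,0,0,0,0,0,0,0,0,0]' --force 40

```text
time_s: 1.53
tcp_pos: [0.5391, -0.2046, 0.3985]
orientation: [-3.14, 0.003, 0.268]
force: [0.9, 0.9, 0.9]
grip_width: -0.001
```

Run:
```python
from h import *
f=grab('wrist','wrist1'); print(monitor.get_obs())
```

```text
{'time_s': 1.5833, 'qpos': array([ 0.55857675,  0.33567771, -0.33604029,  1.76759028,  0.12738504,
        1.06553487, -1.12783749]), 'qd': array([ 0.05307403, -0.03179431,  0.0627755 ,  0.05414416,  0.01935612,
        0.01803714,  0.02340664]), 'tau': array([-7.20932130e-01, -4.07073927e+01, -2.74682075e+00, -2.32967055e+01,
       -2.82287045e-02, -1.04777394e-01, -1.24146561e-01]), 'tcp_pos': array([ 0.53676799, -0.20679941,  0.39814604]), 'orientation': array([-3.1408224 ,  0.00668011,  0.26554867]), 'force': array([0.06552351, 0.51505409, 0.16758474]), 'moment': array([ 0.00949721, -0.00868296,  0.06113455]), 'grip_width': -0.00026904185545927707}
```

View pics/wrist1.png

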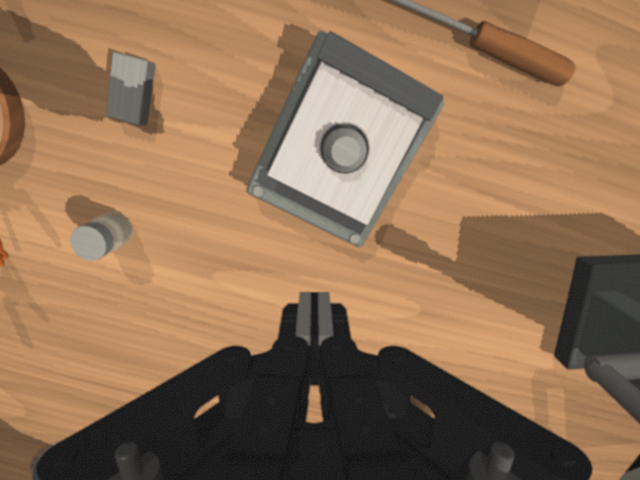

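Run:
```python
from h import *
grab('wrist','wrist2'); print(monitor.get_obs()['tcp_pos'],monitor.get_obs()['orientation'])
crop('wrist2',240,20,450,250,3.4,'e')
```

```text
[ 0.53479909 -0.20908219  0.39788873] [3.14149134 0.00924532 0.26178316]
```

View pics/e.png

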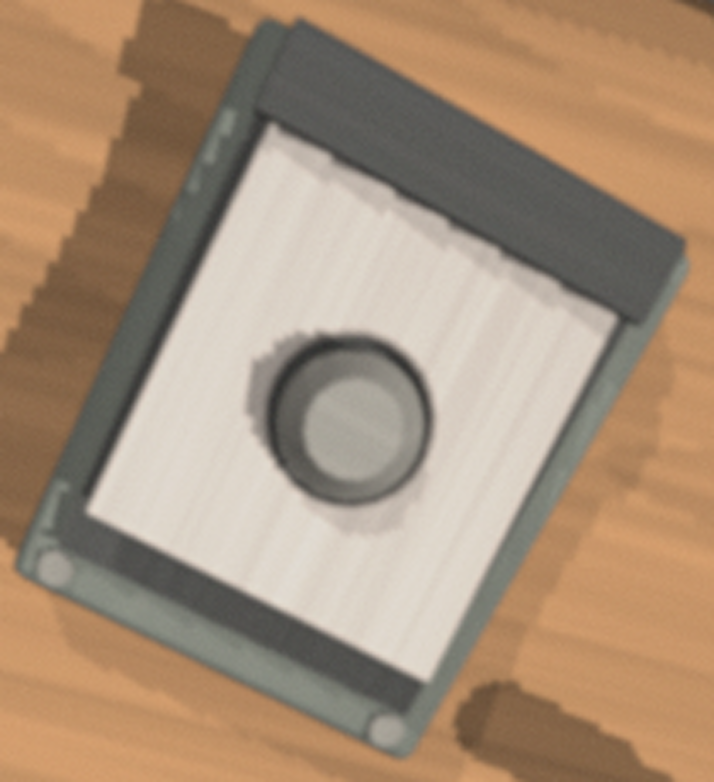

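Run:
```python
from h import *
f=load('wrist2'); P=lambda x,y,z: atz(f,240+x/3.4,20+y/3.4,z)
st=P(354,428,.074); print('stub',st)
a,b=P(298,20,.054),P(685,242,.054); print('lip',a,b,np.linalg.norm(a-b)); y=(a-b)/np.linalg.norm(a-b); print('yaw',np.degrees(np.arctan2(-y[0],y[1])))
c,d2=P(88,512,.06),P(428,682,.06); y2=(c-d2);print('free edge',c,d2,np.linalg.norm(y2),np.degrees(np.arctan2(-y2[0],y2[1])))
o=monitor.get_obs();T=Ro.from_euler('xyz',o['orientation']);print(o['tcp_pos'],o['qd'].round(3))
yaw=np.arctan2(-y[0],y[1]); pp=st-.042*np.array([np.cos(yaw),np.sin(yaw),0]); pp[2]=.085+.1734; print(pp,(T.inv().apply(pp-o['tcp_pos'])*1000).round(1))
```

```text
stub [ 0.60305212 -0.21445334  0.074     ]
lip [ 0.68839207 -0.177131    0.054     ] [ 0.6670744  -0.28218787  0.054     ] 0.10719790176426412
yaw -11.470461245214583
free edge [ 0.56461119 -0.15627523  0.06      ] [ 0.54444972 -0.25394307  0.06      ] 0.09972708972821562 -11.663678138117154
[ 0.53479909 -0.20908219  0.39788873] [ 0.042 -0.025  0.046  0.035  0.009  0.007  0.005]
[ 0.56189097 -0.20610111  0.2584    ] [ 28.2   4.1 139.2]
```

Emit:
step_arm --offset '[[7,1,35],[7,1,35],[7,1,35],[7,1,32],[0,0,2],[0,0,0]]' --turn '[[0,0,0],[0,0,0],[0,0,0],[0,0,0],[0,0,0],[0,0,0]]' --jaw '[0,0,0,0,0,0]'

```text
time_s: 2.13
tcp_pos: [0.557, -0.2158, 0.257]
orientation: [3.132, 0.011, 0.248]
force: [-0.1, 0.7, 0.7]
grip_width: -0.0
```

```bash
cat > go.py <<'E'
import sys
from h import *
# usage go.py x y z(yaw deg): tool-axis shift to target TCP
t=np.array([float(v) for v in sys.argv[1:4]]); o=monitor.get_obs();T=Ro.from_euler('xyz',o['orientation'])
print('t',o['time_s'],'tcp',o['tcp_pos'].round(4),'rpy',o['orientation'].round(4),'F',o['force'].round(1),'g',round(o['grip_width'],3))
print('shift mm',(T.inv().apply(t-o['tcp_pos'])*1000).round(1))
yaw=np.radians(float(sys.argv[4])) if len(sys.argv)>4 else o['orientation'][2]
G=Ro.from_euler('xyz',[np.pi,0,yaw]); print('turn deg',np.degrees((T.inv()*G).as_rotvec()).round(2))
E
python3 go.py .5619 -.2061 .2584
```

```text
t 2.1333 tcp [ 0.557  -0.2158  0.257 ] rpy [3.1321 0.0107 0.2483] F [-0.1  0.7  0.7] g -0.0
shift mm [ 7.2 -8.1 -1.6]
turn deg [0.54 0.61 0.  ]
```

Emit:
step_arm --offset '[[7,-8,0],[2,-2,5],[0,0,10],[0,0,8],[0,0,5]]' --turn '[[0.5,0.6,0],[0,0,0],[0,0,0],[0,0,0],[0,0,0]]' --jaw '[0,0,0,0,0]'

```text
time_s: 2.55
tcp_pos: [0.5636, -0.206, 0.2347]
orientation: [3.134, -0.009, 0.243]
force: [-0.3, 0.6, -0.3]
grip_width: -0.0
```

```bash
python3 go.py .5619 -.2061 .2175
```

```text
t 2.55 tcp [ 0.5636 -0.206   0.2347] rpy [ 3.1338 -0.0094  0.2434] F [-0.3  0.6 -0.3] g -0.0
shift mm [-1.8 -0.4 17.2]
turn deg [ 0.45 -0.54 -0.  ]
```

Emit:
step_arm --offset '[[0,0,5],[0,0,5],[0,0,5],[0,0,5],[0,0,4]]' --turn '[[0.4,-0.5,0],[0,0,0],[0,0,0],[0,0,0],[0,0,0]]' --jaw '[0,0,0,0,0]'

```text
time_s: 2.97
tcp_pos: [0.5646, -0.2061, 0.2179]
orientation: [3.139, 0.003, 0.242]
force: [-14.8, 4.1, 45.8]
grip_width: -0.001
```

Emit:
step_arm --offset '[[0,0,0],[0,0,0],[0,0,0]]' --turn '[[0,0,0],[0,0,0],[0,0,0]]' --jaw '[0,0,0]'

```text
time_s: 3.22
tcp_pos: [0.5653, -0.2059, 0.2204]
orientation: [3.136, -0.0, 0.243]
force: [-0.1, -0.4, -0.3]
grip_width: -0.0
```

Run:
```python
from h import *
print(monitor.get_obs()['force'],monitor.get_obs()['tcp_pos'])
grab('side','side1');crop('side1',285,270,420,380,6,'f')
```

```text
[-0.14123507 -0.36126531 -0.28736781] [ 0.56533639 -0.20585631  0.220414  ]
```

View pics/f.png

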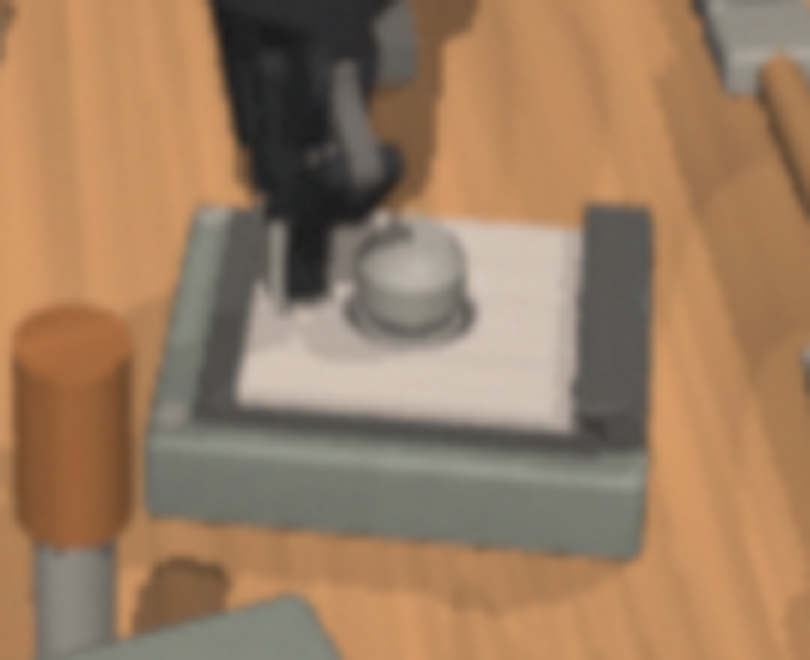

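Emit:
step_arm --offset '[[0,0,-38],[0,0,-38],[0,0,-38],[0,0,-38],[0,-10,-35],[0,-39,0],[0,-39,0],[0,-39,0],[0,-39,0],[0,-39,0],[0,-39,0],[0,-39,0],[0,-39,0],[0,-39,0],[0,-10,0],[0,0,0],[0,0,0],[0,0,0]]' --turn '[[0,0,0],[0,0,0],[0,0,0],[0,0,0],[0,0,0],[0,0,0],[0,0,0],[0,0,0],[0,0,0],[0,0,0],[0,0,0],[0,0,0],[0,0,0],[0,0,0],[0,0,0],[0,0,0],[0,0,0],[0,0,0]]' --jaw '[0,0,0,0,0,85,85,85,85,85,85,85,85,85,85,85,85,85]'

```text
time_s: 4.77
tcp_pos: [0.4747, 0.1659, 0.4004]
orientation: [-3.138, 0.014, 0.235]
force: [0.3, 0.1, -0.1]
grip_width: 0.993
```

Run:
```python
from h import *
grab('wrist','wrist3')
o=monitor.get_obs();print(o['tcp_pos'],o['orientation'],o['qd'].round(3))
crop('wrist3',0,0,640,480,1.2,'g')
```

```text
[0.47490109 0.16530869 0.4003525 ] [-3.13822366  0.01407617  0.23350912] [ 0.014 -0.003  0.009 -0.002 -0.002  0.004 -0.003]
```

View pics/wrist3.png

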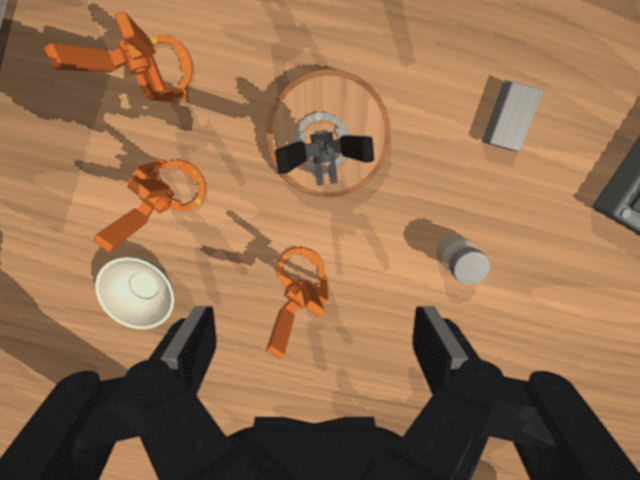

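Run:
```python
from h import *
crop('wrist3',255,60,405,205,5,'g')
```

```text
(no output)
```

View pics/g.png

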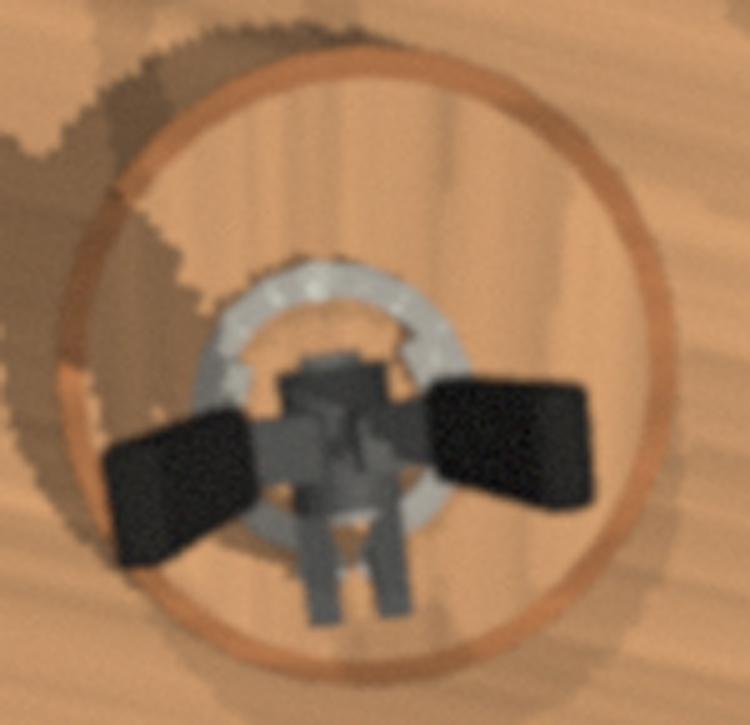

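```bash
python3 - <<'E'
from h import *
f=load('wrist3'); P=lambda x,y,z: atz(f,255+x/5,60+y/5,z)
a,b=P(113,513,.150),P(589,447,.150); y=a-b; print(a,b,(a+b)/2,np.linalg.norm(y),np.degrees(np.arctan2(-y[0],y[1])))
import cv2
# ring centre fit: outer circle pts
r=P(335,405,.026); print('ring',r)
for q in [(192,390),(473,390),(335,258),(335,553)]: print(P(*q,.026))
print('log',[P(*q,.022).round(4) for q in [(85,360),(650,350),(370,78),(370,660)]])
E
python3 go.py .535 .172 .40 17
```

```text
[0.52310452 0.20073885 0.15      ] [0.54438497 0.14614371 0.15      ] [0.53374474 0.17344128 0.15      ] 0.058595964352435415 21.295161829857083
ring [0.53506202 0.17321071 0.026     ]
[0.5314694  0.20012036 0.026     ]
[0.5438499  0.14854961 0.026     ]
[0.56074942 0.17953701 0.026     ]
[0.50797703 0.16653346 0.026     ]
log [array([0.5319, 0.2213, 0.022 ]), array([0.5589, 0.1174, 0.022 ]), array([0.5927, 0.1808, 0.022 ]), array([0.4884, 0.1544, 0.022 ])]
t 4.8167 tcp [0.4749 0.1653 0.4004] rpy [-3.1382  0.0141  0.2335] F [-0.4 -0.1  0.3] g 0.995
shift mm [60.   7.4 -0.5]
turn deg [-0.22  0.8  -3.62]
```

Emit:
step_arm --offset '[[20,2,0],[20,3,0],[18,3,0],[4,1,0],[0,0,0],[0,0,0]]' --turn '[[0,0.4,-4],[0,0.4,-3],[0,0,-1],[0,0,0],[0,0,0],[0,0,0]]' --jaw '[85,85,85,85,85,85]'

```text
time_s: 5.32
tcp_pos: [0.542, 0.1638, 0.3974]
orientation: [3.141, 0.004, 0.361]
force: [0.1, -0.3, 0.5]
grip_width: 0.99
```

```bash
python3 go.py .534 .173 .335 21.3
```

```text
t 5.3167 tcp [0.542  0.1638 0.3974] rpy [3.1411 0.004  0.3605] F [ 0.1 -0.3  0.5] g 0.99
shift mm [ -4.  -11.5  62.5]
turn deg [ 0.02  0.23 -0.64]
```

Emit:
step_arm --offset '[[-4,-11,20],[0,0,20],[0,0,15],[0,0,5],[0,0,0],[0,0,0]]' --turn '[[0,0.2,-0.6],[0,0,0],[0,0,0],[0,0,0],[0,0,0],[0,0,0]]' --jaw '[85,85,85,85,85,85]'

```text
time_s: 5.82
tcp_pos: [0.5316, 0.1682, 0.3367]
orientation: [3.138, 0.001, 0.364]
force: [0.3, -1.0, 0.5]
grip_width: 0.995
```

```bash
python3 go.py .534 .173 .285 21.3
python3 - <<'E'
from h import *
grab('wrist','wrist4');grab('side','side2');grab('scene','scene2')
crop('scene2',330,140,500,330,3,'k')
E
```

```text
t 5.8167 tcp [0.5316 0.1682 0.3367] rpy [3.1378e+00 1.2000e-03 3.6360e-01] F [ 0.3 -1.   0.5] g 0.995
shift mm [ 4.  -3.8 51.6]
turn deg [ 0.22  0.07 -0.46]
```

View pics/wrist4.png

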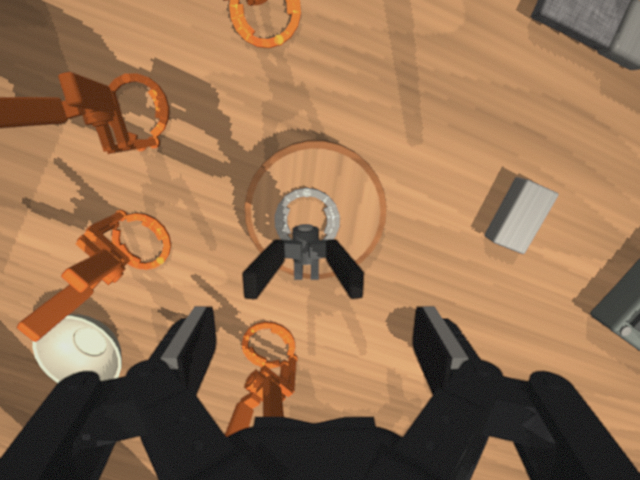

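View pics/k.png

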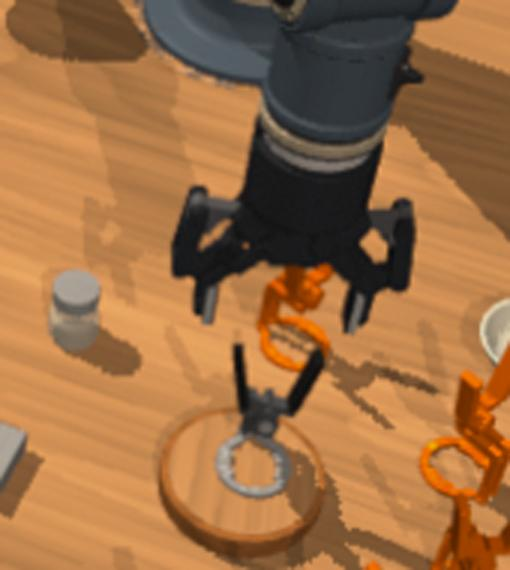

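Run:
```python
from h import *
crop('wrist4',235,175,385,310,5,'m')
```

```text
(no output)
```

View pics/m.png

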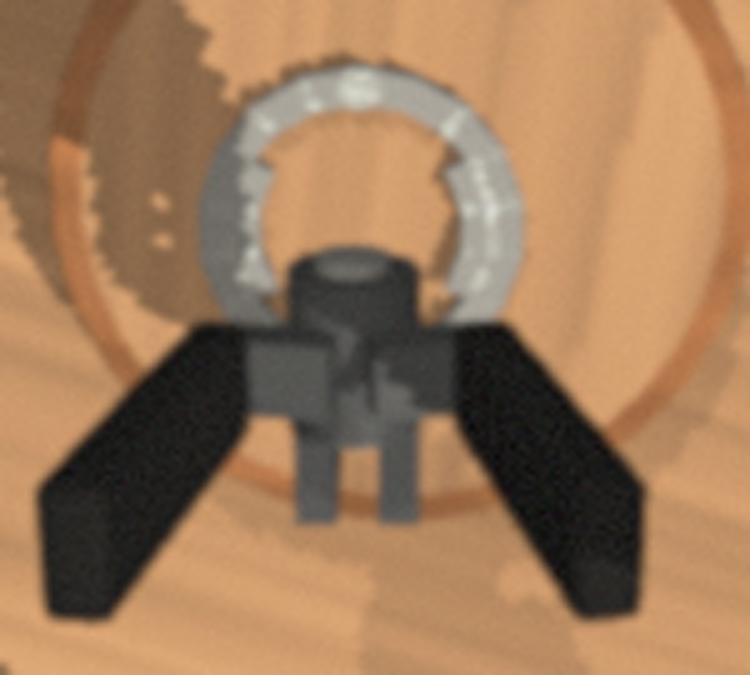

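```bash
python3 - <<'E'
from h import *
f=load('wrist4'); P=lambda x,y,z: atz(f,235+x/5,175+y/5,z)
a,b=P(45,556,.150),P(639,553,.150); y=a-b; print(a,b,(a+b)/2,np.linalg.norm(y),np.degrees(np.arctan2(-y[0],y[1])))
q=[P(*q,.026)[:2] for q in [(200,210),(523,210),(358,65)]]; print(q)
c=P(360,220,.026); print('ring',(q[0]+q[1])/2, c)
E
python3 go.py .534 .173 .285 21.3
```

```text
[0.52507563 0.20115019 0.15      ] [0.54600135 0.14682419 0.15      ] [0.53553849 0.17398719 0.15      ] 0.05821682806599505 21.066081204109626
[array([0.52788817, 0.19929137]), array([0.54675745, 0.14953009]), array([0.55963869, 0.18336033])]
ring [0.53732281 0.17441073] [0.53562839 0.17404521 0.026     ]
t 5.9667 tcp [0.5321 0.1686 0.3374] rpy [ 3.1379e+00 -1.0000e-03  3.6370e-01] F [ 0.3 -0.   0.3] g 0.994
shift mm [ 3.2 -3.7 52.4]
turn deg [ 0.21 -0.06 -0.46]
```

Emit:
step_arm --offset '[[4,-4,10],[1,-1,15],[0,0,15],[0,0,10],[0,0,2],[0,0,0]]' --turn '[[0.2,0,-0.3],[0,0,0],[0,0,0],[0,0,0],[0,0,0],[0,0,0]]' --jaw '[85,85,85,85,85,85]'

```text
time_s: 6.47
tcp_pos: [0.5374, 0.1774, 0.2855]
orientation: [-3.141, -0.01, 0.37]
force: [-0.1, -0.6, 0.3]
grip_width: 0.994
```

```bash
python3 go.py .535 .174 .285 21
```

```text
t 6.4667 tcp [0.5374 0.1774 0.2855] rpy [-3.1409 -0.0103  0.3696] F [-0.1 -0.6  0.3] g 0.994
shift mm [-3.5  2.3  0.5]
turn deg [-0.04 -0.59  0.18]
```

Centre, settle, then close gradually.

Emit:
step_arm --offset '[[-3.5,2,0],[0,0,0],[0,0,0]]' --turn '[[0,-0.6,0],[0,0,0],[0,0,0]]' --jaw '[85,85,85]'

```text
time_s: 6.72
tcp_pos: [0.5351, 0.1745, 0.2864]
orientation: [-3.141, -0.0, 0.37]
force: [-0.3, -0.1, 0.0]
grip_width: 0.995
```

```bash
python3 go.py .535 .174 .285 21
```

```text
t 6.7167 tcp [0.5351 0.1745 0.2864] rpy [-3.1407e+00 -2.0000e-04  3.6990e-01] F [-0.3 -0.1  0. ] g 0.995
shift mm [-0.3  0.5  1.4]
turn deg [-0.05 -0.01  0.2 ]
```

Emit:
step_arm --offset '[[0,0,0],[0,0,0],[0,0,0],[0,0,0],[0,0,0],[0,0,0],[0,0,0],[0,0,0],[0,0,0],[0,0,0]]' --turn '[[0,0,0],[0,0,0],[0,0,0],[0,0,0],[0,0,0],[0,0,0],[0,0,0],[0,0,0],[0,0,0],[0,0,0]]' --jaw '[75,68,62,56,50,44,38,32,30,30]' --force 60

```text
time_s: 7.55
tcp_pos: [0.5372, 0.176, 0.2951]
orientation: [3.14, -0.013, 0.369]
force: [-0.6, 0.1, -2.2]
grip_width: 0.382
```

```bash
python3 go.py .535 .174 .285 21;  python3 - <<'E'
from h import *
grab('side','side3');grab('wrist','wrist5');grab('scene','scene3')
crop('scene3',330,160,490,330,4,'k')
crop('side3',250,120,370,270,4,'l')
a=cv2.imread('pics/k.png');b=cv2.imread('pics/l.png');h=min(a.shape[0],b.shape[0])
cv2.imwrite('pics/kl.png',cv2.resize(np.hstack([a[:h],b[:h]]),(800,int(h*800/(a.shape[1]+b.shape[1])))))
E
```

```text
t 7.55 tcp [0.5372 0.176  0.2951] rpy [ 3.1398 -0.0128  0.3694] F [-0.6  0.1 -2.2] g 0.382
shift mm [-2.9  1.  10.1]
turn deg [ 0.1  -0.73  0.17]
```

View pics/kl.png

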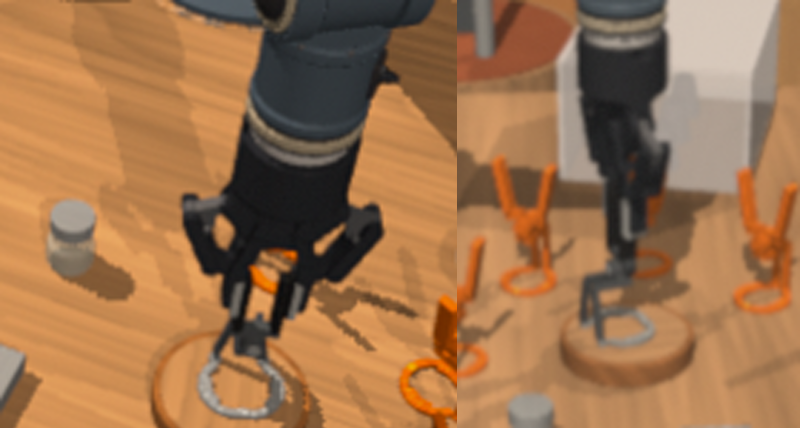

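View pics/wrist5.png

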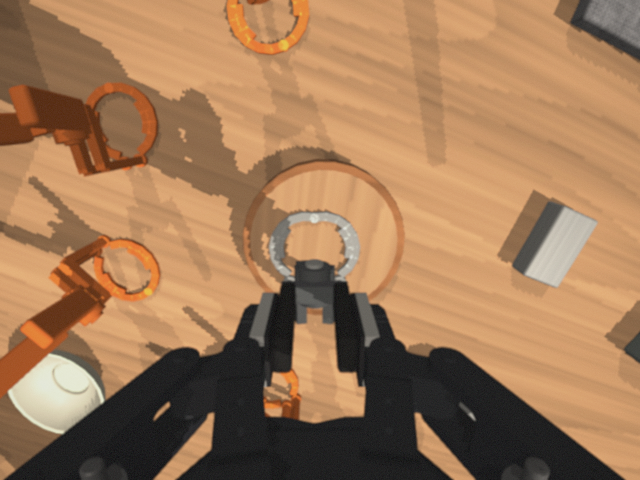

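Emit:
step_arm --offset '[[0,0,-6],[0,0,-12],[0,0,-15],[0,0,-18],[0,0,-18],[0,0,-15],[0,0,-10],[0,0,0],[0,0,0],[0,0,0]]' --turn '[[0,0,0],[0,-0.5,0],[0,0,0],[0,0,0],[0,0,0],[0,0,0],[0,0,0],[0,0,0],[0,0,0],[0,0,0]]' --jaw '[30,30,30,30,30,30,30,30,30,30]'

```text
time_s: 8.53
tcp_pos: [0.5355, 0.1751, 0.3906]
orientation: [3.141, 0.006, 0.37]
force: [0.5, -0.2, -1.8]
grip_width: 0.381
```

```bash
python3 go.py .535 .174 .285 21;  python3 - <<'E'
from h import *
grab('side','side4');grab('wrist','wrist6');grab('scene','scene4')
crop('scene4',330,130,490,330,4,'k')
crop('side4',250,70,370,270,4,'l')
a=cv2.imread('pics/k.png');b=cv2.imread('pics/l.png');h=min(a.shape[0],b.shape[0])
cv2.imwrite('pics/kl2.png',cv2.resize(np.hstack([a[:h],b[:h]]),None,fx=.7,fy=.7))
E
```

```text
t 8.5333 tcp [0.5355 0.1751 0.3906] rpy [3.1411 0.006  0.37  ] F [ 0.5 -0.2 -1.8] g 0.381
shift mm [ -0.2   0.8 105.6]
turn deg [0.03 0.34 0.2 ]
```

View pics/kl2.png

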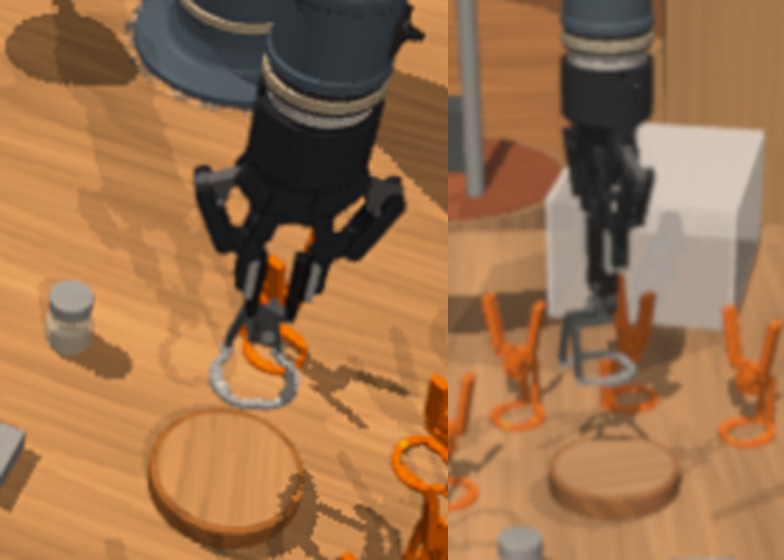

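View pics/wrist6.png

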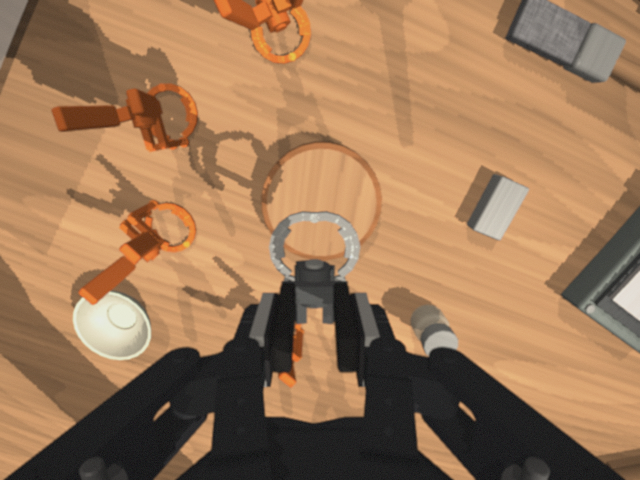

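Run:
```python
from h import *
crop('scene4',375,210,415,240,10,'k1'); crop('side4',272,145,306,172,12,'l1'); crop('wrist6',260,200,370,335,5,'m1')
a=cv2.imread('pics/k1.png');b=cv2.imread('pics/l1.png')
print(a.shape,b.shape)
h=max(a.shape[0],b.shape[0]);pad=lambda i:np.pad(i,((0,h-i.shape[0]),(0,0),(0,0)))
cv2.imwrite('pics/kl1.png',np.hstack([pad(a),pad(b)])[:, :808][:, :800])
```

```text
(300, 400, 3) (324, 408, 3)
```

View pics/kl1.png

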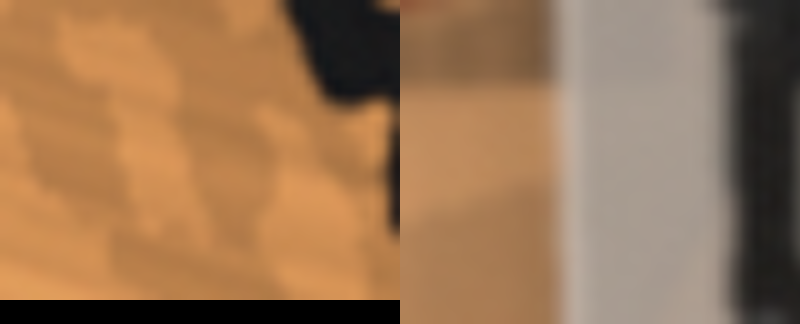

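View pics/m1.png

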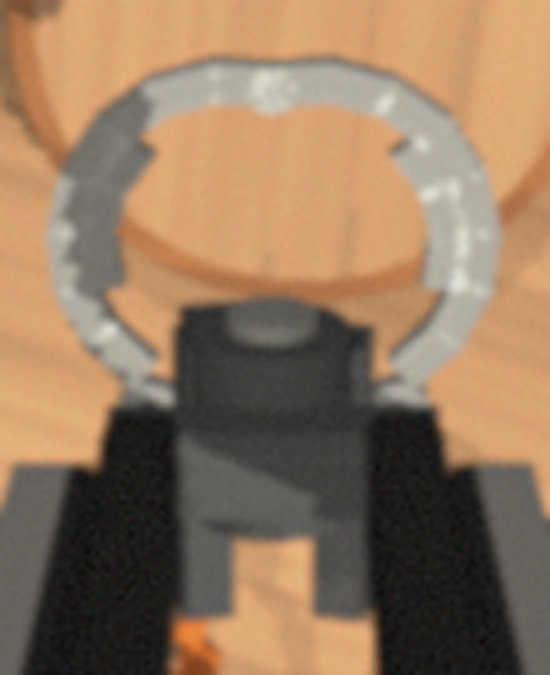

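Run:
```python
from h import *
f=load('wrist6'); o=monitor.get_obs();T=Ro.from_euler('xyz',o['orientation']);t=o['tcp_pos']
co=T.inv().apply(np.array(f['origin'])-t); print('cam in tool',co)
def tp(x,y,zt):
    oo,r=ray(f,260+x/5,200+y/5); r=T.inv().apply(r); return co+r*(zt-co[2])/r[2]
for zt in (.258,.262,.266,.270):
    print(zt,(tp(270,58,zt)*1000).round(1),(tp(48,230,zt)*1000).round(1),(tp(500,235,zt)*1000).round(1),'tips end',(tp(208,615,zt+.004)*1000).round(1),(tp(345,617,zt+.004)*1000).round(1))
crop('scene4',400,230,445,285,10,'k1'); crop('side4',285,170,325,215,12,'l1')
```

```text
cam in tool [0.08179913 0.00036957 0.03158274]
0.258 [ 25.6   0.6 258. ] [  1.3 -30.  258. ] [  0.6  32.3 258. ] tips end [-62.1  -8.8 262. ] [-62.4  12.  262. ]
0.262 [ 24.6   0.6 262. ] [-1.00e-01 -3.05e+01  2.62e+02] [ -0.9  32.8 262. ] tips end [-64.5  -9.  266. ] [-64.9  12.2 266. ]
0.266 [ 23.6   0.6 266. ] [ -1.5 -31.  266. ] [ -2.3  33.4 266. ] tips end [-67.   -9.1 270. ] [-67.4  12.4 270. ]
0.27 [ 22.6   0.6 270. ] [ -2.9 -31.6 270. ] [ -3.7  33.9 270. ] tips end [-69.5  -9.3 274. ] [-69.9  12.6 274. ]
```

View pics/k1.png

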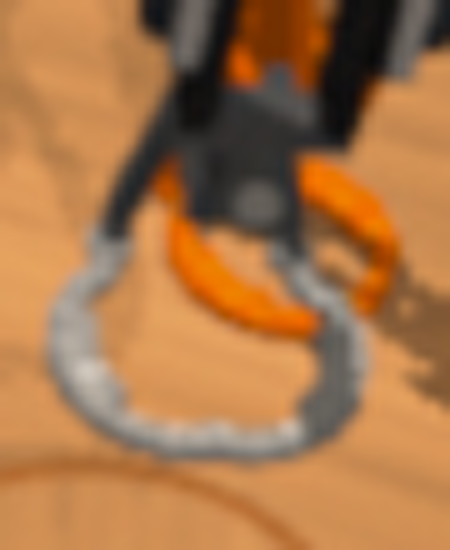

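View pics/l1.png

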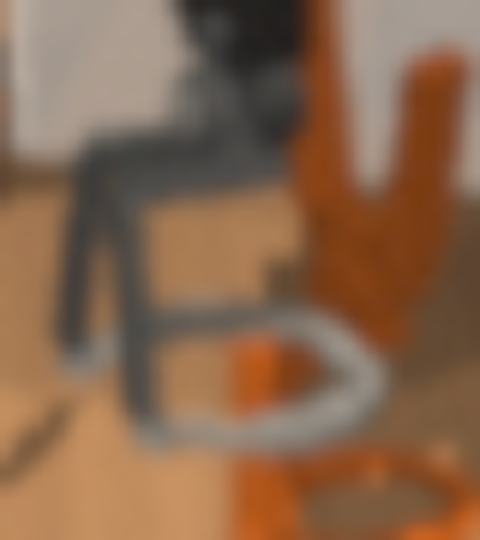

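```bash
cat > fit.py <<'E'
from h import *
from scipy.optimize import least_squares
o=monitor.get_obs();T=Ro.from_euler('xyz',o['orientation']);t=o['tcp_pos']
F={k:load(k+'4') for k in('scene','side')}; F['wrist']=load('wrist6')
obs=[('scene','umin',404.8),('scene','vmax',276.2),('scene','umax',436.7),('side','vmax',207.7),('side','umax',317.25),('side','vmin',195.3),('wrist','umin',269.6),('wrist','umax',360),('wrist','vmin',211.6)]
th=np.linspace(-2.4,2.4,200)
def pred(p):
    x0,y0,z0,a,b=p; r=[]
    pts=np.concatenate([np.c_[x0+a*np.cos(th),y0+b*np.sin(th),np.full(200,z0+s)] for s in(-2,2)])/1000
    W=T.apply(pts)+t; q={k:proj(F[k],W) for k in F}
    for k,m,v in obs:
        c=q[k][:,'uv'.index(m[0])]
        if (k,m)==('side','vmin'): c=c[:200][np.argsort(c[:200])][:1] if False else c
        r.append((c.min() if m.endswith('min') else c.max())-v)
    return np.array(r)
s=least_squares(pred,[-1.5,1,262,27,31.5]); print(s.x.round(2)); print(s.fun.round(2))
J=s.jac; print(np.sqrt(np.diag(np.linalg.inv(J.T@J))).round(2))
E
python3 fit.py
```

```text
[ 13.27   1.07 274.43   7.74  32.32]
[-0.66  0.11 -0.15 -0.29 -0.    0.01 -0.05 -0.2   0.03]
[5.1  0.48 2.03 5.55 0.52]
```

```bash
cat >> fit.py <<'E'
for a in (25,26,27):
    g=lambda p:np.r_[pred([p[0],p[1],p[2],a,p[3]])]
    s=least_squares(g,[-1.5,1,262,31.5]); print(a,s.x.round(2),s.fun.round(2))
E
python3 fit.py | tail -3
```

```text
25 [ -2.74   1.09 271.07  32.55] [-0.86 -0.52 -0.33  0.02 -1.4  -0.38 -0.04 -0.18 -0.53]
26 [ -3.68   1.09 270.88  32.56] [-0.87 -0.56 -0.34  0.05 -1.43 -0.4  -0.04 -0.18 -0.55]
27 [ -4.62   1.08 270.7   32.57] [-0.88 -0.59 -0.35  0.08 -1.45 -0.43 -0.04 -0.19 -0.57]
```

Emit:
step_arm --offset '[[-2,10,0],[-4,20,0],[-5.5,28,0],[-5.5,28,0],[-5.5,28,0],[-5.5,28,0],[-5.5,28,0],[-5.5,28,0],[-5.5,28,0],[-5.5,28,0],[-5.5,28,0],[-5.5,28,0],[-5,26,0],[-4,20,0],[-2,10,0],[0,0,0],[0,0,0],[0,0,0]]' --turn '[[0,0,0],[0,0,0],[0,0,0],[0,0,0],[0,0,0],[0,0,0],[0,0,0],[0,0,0],[0,0,0],[0,0,0],[0,0,0],[0,0,0],[0,0,0],[0,0,0],[0,0,0],[0,0,0],[0,0,0],[0,0,0]]' --jaw '[30,30,30,30,30,30,30,30,30,30,30,30,30,30,30,30,30,30]'

```text
time_s: 10.18
tcp_pos: [0.5993, -0.2214, 0.3772]
orientation: [-3.135, 0.029, 0.368]
force: [0.5, 0.5, -1.6]
grip_width: 0.382
```

```bash
python3 go.py .6057 -.2124 .375 21.2
```

```text
t 10.1833 tcp [ 0.5993 -0.2214  0.3772] rpy [-3.1348  0.0288  0.3683] F [ 0.5  0.5 -1.6] g 0.382
shift mm [ 9.2 -6.1  2. ]
turn deg [-0.39  1.65 -0.1 ]
```

Emit:
step_arm --offset '[[4,-3,0],[4,-3,0],[1,0,0],[0,0,0],[0,0,0]]' --turn '[[-0.2,0.8,0],[-0.2,0.8,0],[0,0,0],[0,0,0],[0,0,0]]' --jaw '[30,30,30,30,30]'

```text
time_s: 10.6
tcp_pos: [0.6066, -0.2037, 0.3776]
orientation: [-3.139, -0.004, 0.379]
force: [-0.1, -0.6, -1.9]
grip_width: 0.382
```

```bash
python3 go.py .6057 -.2124 .375 21.2
```

```text
t 10.6 tcp [ 0.6066 -0.2037  0.3776] rpy [-3.1395 -0.0035  0.3793] F [-0.1 -0.6 -1.9] g 0.382
shift mm [-4.   7.7  2.6]
turn deg [-0.12 -0.2   0.53]
```

Emit:
step_arm --offset '[[-3,6,0],[0,0,0],[0,0,0],[0,0,0]]' --turn '[[0,0,0.3],[0,0,0],[0,0,0],[0,0,0]]' --jaw '[30,30,30,30]'

```text
time_s: 10.93
tcp_pos: [0.6061, -0.2103, 0.378]
orientation: [-3.14, -0.004, 0.375]
force: [0.6, -0.4, -1.7]
grip_width: 0.38
```

```bash
python3 go.py .6057 -.2124 .375 21.2;python3 - <<'E'
from h import *
for n in ['wrist','scene','side']: grab(n,n+'7')
crop('wrist7',240,140,400,340,4,'n')
E
python3 go.py .6057 -.2124 .375 21.2
```

```text
t 10.9333 tcp [ 0.6061 -0.2103  0.378 ] rpy [-3.14   -0.0037  0.3749] F [ 0.6 -0.4 -1.7] g 0.38
shift mm [-1.2  1.8  3. ]
turn deg [-0.09 -0.21  0.28]
t 11.0833 tcp [ 0.6062 -0.2099  0.378 ] rpy [-3.1397 -0.0039  0.3754] F [ 0.1  0.4 -1.9] g 0.383
shift mm [-1.4  2.1  3. ]
turn deg [-0.11 -0.22  0.31]
```

View pics/n.png

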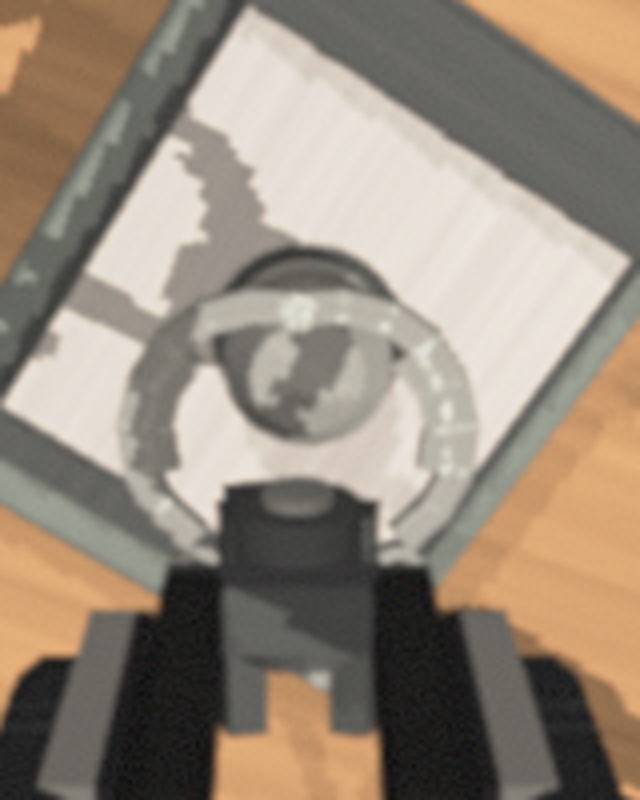

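```bash
cat > ov.py <<'E'
import sys
from h import *
def ov(fn,crp,s,out,tcp,rpy,rc=(-3.3,1,271),st=(.603,-.2145)):
    f=load(fn); T=Ro.from_euler('xyz',rpy); x0,y0,x1,y1=crp
    im=cv2.resize(cv2.cvtColor(f['color'],cv2.COLOR_RGB2BGR)[y0:y1,x0:x1],None,fx=s,fy=s,interpolation=cv2.INTER_CUBIC)
    th=np.linspace(0,2*np.pi,120)
    def dr(P,c):
        q=((proj(f,P)-[x0-.0,y0-.0])*s).astype(int); cv2.polylines(im,[q],False,c,1)
    for z,r,c in((.074,.012,(0,0,255)),(.065,.018,(0,255,0)),(.045,.021,(255,0,255))):
        dr(np.c_[st[0]+r*np.cos(th),st[1]+r*np.sin(th),np.full(120,z)],c)
    t2=np.linspace(-2.4,2.4,120)
    for dz,c in((-2,(255,0,0)),(2,(255,255,0))):
        P=np.c_[rc[0]+27*np.cos(t2),rc[1]+31.8*np.sin(t2),np.full(120,rc[2]+dz)]/1000
        dr(T.apply(P)+np.array(tcp),c)
    cv2.imwrite('pics/'+out+'.png',im)
if __name__=='__main__':
    o=monitor.get_obs()
    ov('wrist7',(240,140,400,340),4,'n2',o['tcp_pos'],o['orientation'])
    ov('scene7',(200,190,290,280),6,'n3',o['tcp_pos'],o['orientation'])
    ov('side7',(310,260,400,340),6,'n4',o['tcp_pos'],o['orientation'])
    a=cv2.imread('pics/n3.png');b=cv2.imread('pics/n4.png');h=min(len(a),len(b));cv2.imwrite('pics/n34.png',cv2.resize(np.hstack([a[:h],b[:h]]),(800,int(800*h/1080))))
E
python3 ov.py
```

```text
(no output)
```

View pics/n2.png

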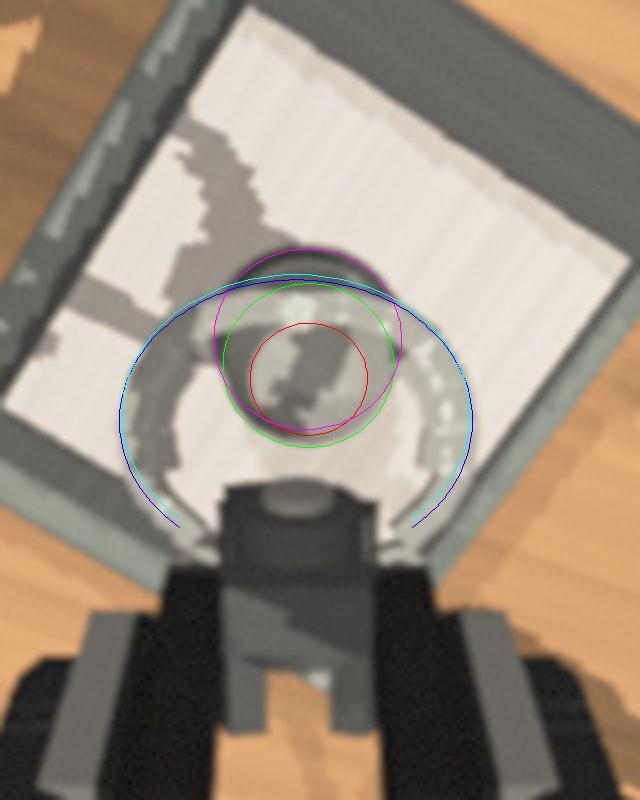

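View pics/n34.png

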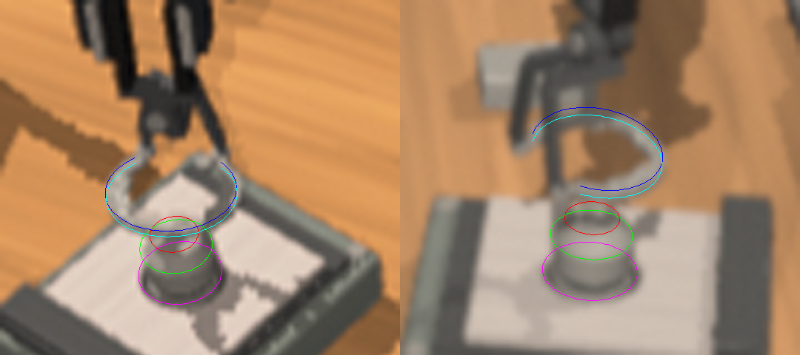

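Emit:
step_arm --offset '[[1,1.5,8],[0,0,8],[0,0,5],[0,0,0],[0,0,0],[0,0,0]]' --turn '[[0,0,0.3],[0,0,0],[0,0,0],[0,0,0],[0,0,0],[0,0,0]]' --jaw '[30,30,30,30,30,30]'

```text
time_s: 11.58
tcp_pos: [0.6076, -0.2111, 0.3534]
orientation: [-3.138, -0.002, 0.369]
force: [-0.4, 0.8, -1.9]
grip_width: 0.378
```

Run:
```python
from ov import *
o=monitor.get_obs(); print(o['tcp_pos'],o['orientation'],o['force'],o['qd'].round(3))
for n in ['wrist','scene','side']: grab(n,n+'8')
o=monitor.get_obs();print(o['tcp_pos'])
ov('wrist8',(240,140,400,340),4,'n2',o['tcp_pos'],o['orientation'])
ov('scene8',(215,210,275,265),8,'n3',o['tcp_pos'],o['orientation'])
ov('side8',(330,285,385,340),8,'n4',o['tcp_pos'],o['orientation'])
crop('wrist8',240,140,400,340,4,'n5'); crop('scene8',215,210,275,265,8,'n6'); crop('side8',330,285,385,340,8,'n7')
L=lambda n:cv2.imread('pics/'+n+'.png')
cv2.imwrite('pics/q1.png',cv2.resize(np.hstack([L('n2'),L('n5')]),(960,600))[:,:][:600,80:880])
h=440
cv2.imwrite('pics/q2.png',cv2.resize(np.hstack([L('n6')[:h],L('n7')[:h]]),(800,int(800*440/920))))
```

```text
[ 0.60756194 -0.21108964  0.35339783] [-3.13807496e+00 -2.12659270e-03  3.69395985e-01] [-0.43786368  0.77741736 -1.87527343] [ 0.001  0.004 -0.001 -0.     0.001 -0.002 -0.001]
[ 0.60771808 -0.21107245  0.35400728]
```

View pics/n2.png

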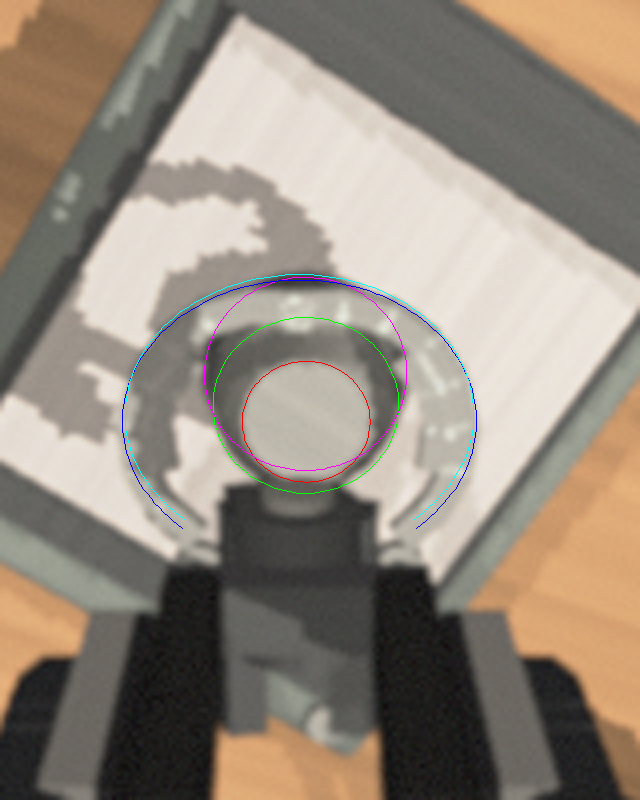

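View pics/n5.png

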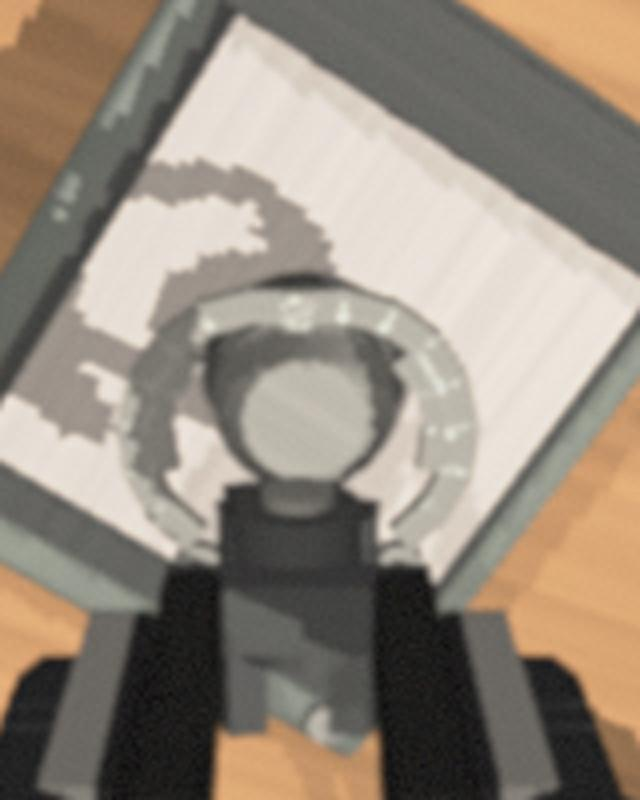

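View pics/q2.png

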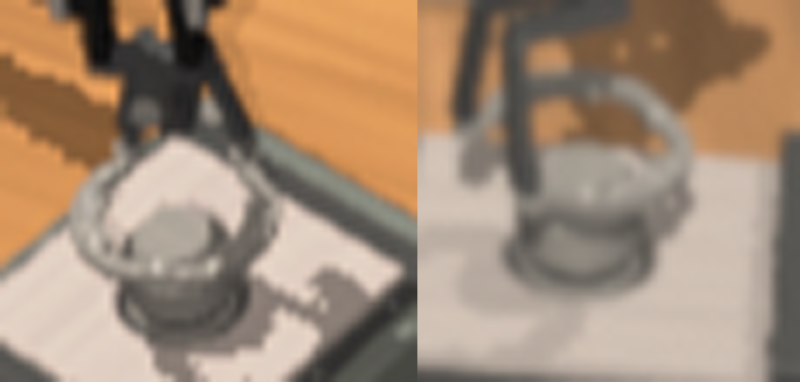

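Run:
```python
from h import *
o=monitor.get_obs();T=Ro.from_euler('xyz',o['orientation']);t=o['tcp_pos']
f=load('wrist8')
def tw(f,u,v,z): return (T.inv().apply(atz(f,u,v,z)-t)*1000).round(1)
w=lambda x,y:(240+x/4,140+y/4)
print('stub wrist',tw(f,*w(307,420),.074))
for dz in(-3,0,3):
  z=t[2]-.269+dz/1000
  print('dz',dz,'far',tw(f,*w(299,287),z),'L',tw(f,*w(119,432),z),'R',tw(f,*w(478,432),z))
s=load('scene8');d=load('side8'); k=8*800/920
S=lambda x,y:(215+x/k,210+y/k); D=lambda x,y:(330+(x-417.4)/k,285+y/k)
print('stub scene',tw(s,*S(172,238),.074),'stub side',tw(d,*D(588,170),.074))
# ring model projections in scene & side for x0 candidates
th=np.linspace(-2.4,2.4,300)
for x0 in(-6,-4,-2):
  P=np.concatenate([np.c_[x0+27*np.cos(th),.8+31.5*np.sin(th),np.full(300,271+q)] for q in(-2,2)])/1000
  W=T.apply(P)+t
  a=(proj(s,W)-[215,210])*k; b=(proj(d,W)-[330,285])*k+[417.4,0]
  print(x0,'scene umin,umax,vmax',a[:,0].min().round(),a[:,0].max().round(),a[:,1].max().round(),'side umax,vmax,vmin',b[:,0].max().round(),b[:,1].max().round(),b[:,1].min().round())
```

```text
stub wrist [ -6.    2.4 280. ]
dz -3 far [ 21.7   0.9 272.1] L [ -5.5 -31.9 272.1] R [ -5.4  33.5 271.9]
dz 0 far [ 22.4   0.9 269.1] L [ -4.4 -31.5 269.1] R [ -4.3  33.1 268.9]
dz 3 far [ 23.2   0.9 266.1] L [ -3.3 -31.1 266.1] R [ -3.2  32.7 265.9]
stub scene [ -2.4   0.4 280. ] stub side [ -4.7   4.2 280. ]
-6 scene umin,umax,vmax 69.0 270.0 279.0 side umax,vmax,vmin 681.0 212.0 68.0
-4 scene umin,umax,vmax 68.0 269.0 284.0 side umax,vmax,vmin 687.0 210.0 67.0
-2 scene umin,umax,vmax 66.0 268.0 289.0 side umax,vmax,vmin 693.0 208.0 65.0
```

Emit:
step_arm --offset '[[-1.2,1.6,2],[0,0,4],[0,0,4],[0,0,4],[0,0,0],[0,0,0]]' --turn '[[0,0,0],[0,0,0],[0,0,0],[0,0,0],[0,0,0],[0,0,0]]' --jaw '[30,30,30,30,30,30]'

```text
time_s: 12.23
tcp_pos: [0.6073, -0.2133, 0.3394]
orientation: [-3.14, -0.004, 0.369]
force: [-0.0, -0.0, -2.1]
grip_width: 0.383
```

```bash
python3 go.py .6072 -.213 .339 21.2
python3 - <<'E'
from h import *
for n in ['wrist','scene','side']: grab(n,n+'9')
crop('wrist9',240,140,400,340,4,'n5'); crop('scene9',215,210,275,265,8,'n6'); crop('side9',330,285,385,340,8,'n7')
L=lambda n:cv2.imread('pics/'+n+'.png')
h=440
cv2.imwrite('pics/q3.png',cv2.resize(np.hstack([L('n6')[:h],L('n7')[:h]]),(800,int(800*440/920))))
E
```

```text
t 12.2333 tcp [ 0.6073 -0.2133  0.3394] rpy [-3.14   -0.0042  0.3692] F [-0.  -0.  -2.1] g 0.383
shift mm [ 0.1 -0.3  0.4]
turn deg [-0.09 -0.24 -0.05]
```

View pics/n5.png

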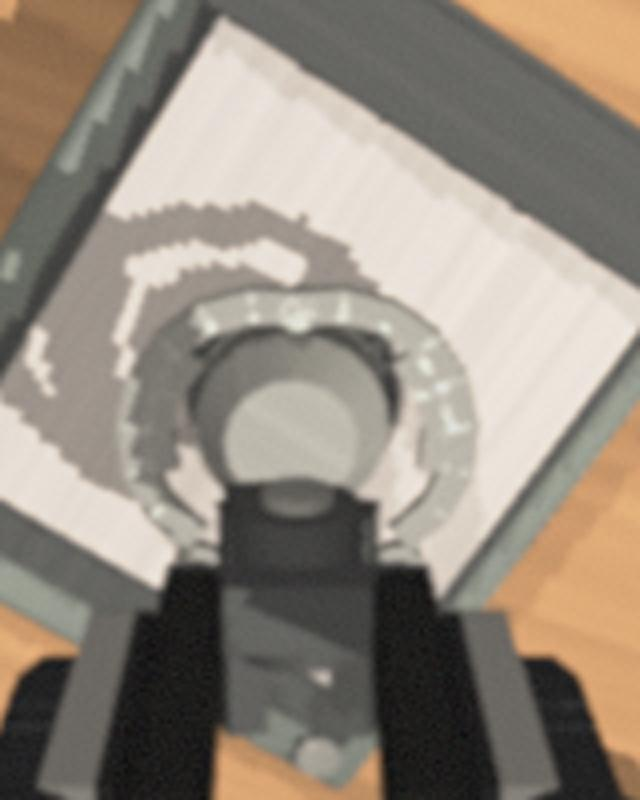

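View pics/q3.png

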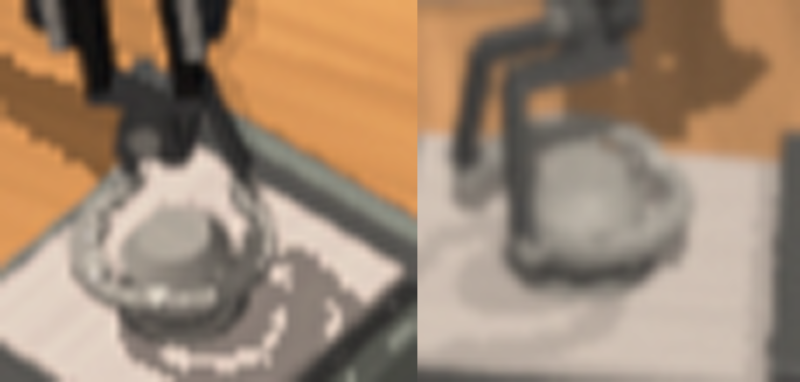

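Run:
```python
from h import *
o=monitor.get_obs();T=Ro.from_euler('xyz',o['orientation']);t=o['tcp_pos']
f=load('wrist9')
def tw(f,u,v,z): return (T.inv().apply(atz(f,u,v,z)-t)*1000).round(1)
w=lambda x,y:(240+x/4,140+y/4)
print('disc L/R',tw(f,*w(222,442),.074),tw(f,*w(357,442),.074),'disc top edge (should be c+12)',tw(f,*w(290,380),.074))
print('shoulder front (c+18)',tw(f,*w(295,331),.065),'L',tw(f,*w(188,415),.065),'R',tw(f,*w(397,415),.065))
z=t[2]-.269
print('ring far out',tw(f,*w(299,287),z),'far in',tw(f,*w(297,328),z),'L',tw(f,*w(119,432),z),'R',tw(f,*w(478,432),z))
s=load('scene9');d=load('side9'); k=8*800/920
S=lambda x,y:(215+x/k,210+y/k); D=lambda x,y:(330+(x-417.4)/k,285+y/k)
print('stub scene disc', tw(s,*S(170,238),.074))
```

```text
disc L/R [ -4.9 -12.7 265.7] [ -4.9  11.4 265.7] disc top edge (should be c+12) [  6.7  -0.6 265.7]
shoulder front (c+18) [ 13.    0.3 274.7] L [ -3.  -19.3 274.7] R [ -3.   19.  274.7]
ring far out [ 22.6   1.  269.1] far in [ 15.2   0.7 269.1] L [ -4.2 -31.4 269. ] R [ -4.2  33.3 268.9]
stub scene disc [ -1.5  -1.4 265.7]
```

Emit:
step_arm --offset '[[-0.6,-1.3,0],[0,0,3],[0,0,4],[0,0,4],[0,0,2],[0,0,0],[0,0,0]]' --turn '[[0,-0.2,0],[0,0,0],[0,0,0],[0,0,0],[0,0,0],[0,0,0],[0,0,0]]' --jaw '[30,30,30,30,30,30,30]'

```text
time_s: 12.97
tcp_pos: [0.6063, -0.212, 0.3256]
orientation: [-3.141, -0.001, 0.369]
force: [-0.5, 0.5, -1.8]
grip_width: 0.381
```

```bash
python3 go.py .6062 -.212 .3195 21.2
python3 - <<'E'
from h import *
for n in ['wrist','scene','side']: grab(n,n+'10')
crop('wrist10',240,140,400,340,4,'n5'); crop('scene10',215,210,275,265,8,'n6'); crop('side10',330,285,385,340,8,'n7')
L=lambda n:cv2.imread('pics/'+n+'.png')
h=440
cv2.imwrite('pics/q4.png',cv2.resize(np.hstack([L('n6')[:h],L('n7')[:h]]),(800,int(800*440/920))))
E
```

```text
t 12.9667 tcp [ 0.6063 -0.212   0.3256] rpy [-3.1406e+00 -1.2000e-03  3.6950e-01] F [-0.5  0.5 -1.8] g 0.381
shift mm [-0.1 -0.   6.1]
turn deg [-0.06 -0.07 -0.03]
```

View pics/n5.png

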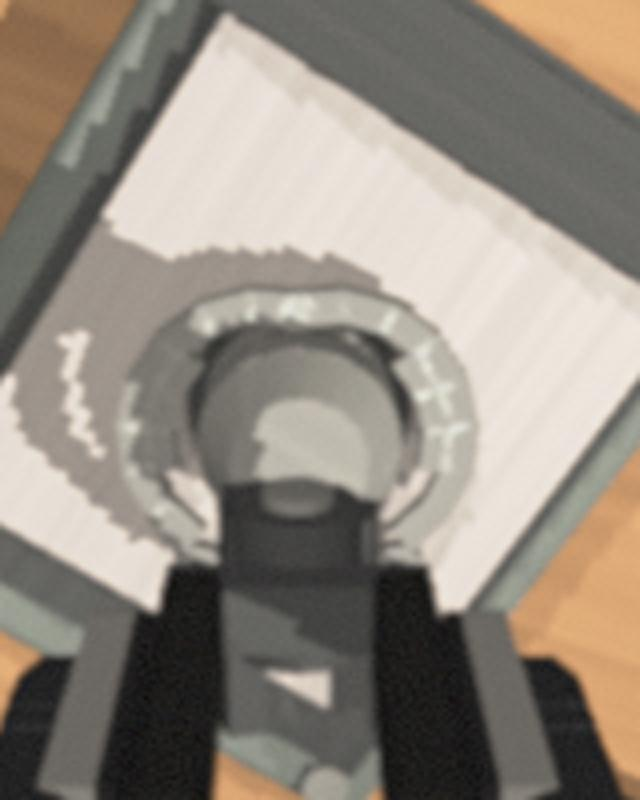

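View pics/q4.png

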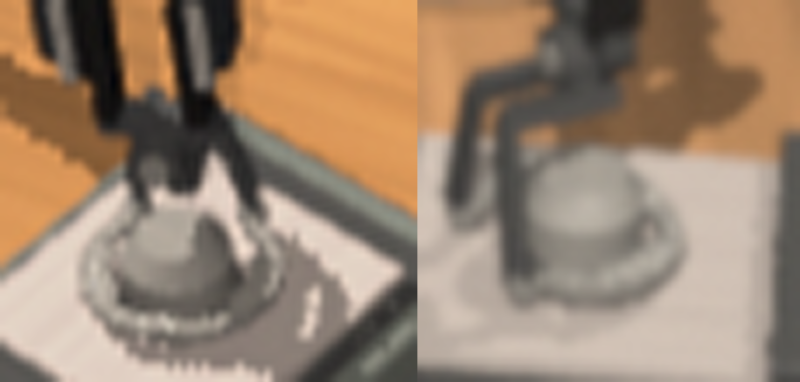

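Emit:
step_arm --offset '[[0,0,2],[0,0,2],[0,0,1],[0,0,0],[0,0,0]]' --turn '[[0,0,0],[0,0,0],[0,0,0],[0,0,0],[0,0,0]]' --jaw '[30,30,30,30,30]'

```text
time_s: 13.53
tcp_pos: [0.6066, -0.2121, 0.3209]
orientation: [3.142, -0.002, 0.369]
force: [-1.1, -0.3, -2.3]
grip_width: 0.379
```

```bash
python3 go.py .6062 -.212 .3192 21.2
```

```text
t 13.5333 tcp [ 0.6066 -0.2121  0.3209] rpy [ 3.1415e+00 -2.5000e-03  3.6930e-01] F [-1.1 -0.3 -2.3] g 0.379
shift mm [-0.3 -0.2  1.7]
turn deg [ 0.   -0.14 -0.04]
```

Emit:
step_arm --offset '[[0,0,1],[0,0,1],[0,0,0]]' --turn '[[0,0,0],[0,0,0],[0,0,0]]' --jaw '[30,30,30]'

```text
time_s: 13.78
tcp_pos: [0.6066, -0.2121, 0.3188]
orientation: [3.141, -0.003, 0.369]
force: [-0.6, 0.9, -2.7]
grip_width: 0.38
```

Emit:
step_arm --offset '[[0,0,1],[0,0,0]]' --turn '[[0,0,0],[0,0,0]]' --jaw '[30,30]'

```text
time_s: 13.95
tcp_pos: [0.6068, -0.2121, 0.3181]
orientation: [3.141, -0.003, 0.369]
force: [-0.5, 0.5, -1.8]
grip_width: 0.381
```

Emit:
step_arm --offset '[[0,0,1],[0,0,0]]' --turn '[[0,0,0],[0,0,0]]' --jaw '[30,30]'

```text
time_s: 14.12
tcp_pos: [0.607, -0.2121, 0.3182]
orientation: [3.14, -0.004, 0.369]
force: [0.9, -0.1, -1.7]
grip_width: 0.379
```

Emit:
step_arm --offset '[[0,0,1],[0,0,0]]' --turn '[[0,0,0],[0,0,0]]' --jaw '[30,30]'

```text
time_s: 14.28
tcp_pos: [0.6072, -0.2121, 0.3181]
orientation: [3.139, -0.005, 0.369]
force: [0.6, 0.7, -1.7]
grip_width: 0.381
```

Emit:
step_arm --offset '[[0,0,1.5]]' --turn '[[0,0,0]]' --jaw '[30]'

```text
time_s: 14.37
tcp_pos: [0.6073, -0.2121, 0.3178]
orientation: [3.139, -0.005, 0.369]
force: [-5.2, -0.5, 14.3]
grip_width: 0.378
```

Emit:
step_arm --offset '[[-0.8,-0.3,-1.2],[0,0,0],[0,0,0]]' --turn '[[0.1,-0.3,0],[0,0,0],[0,0,0]]' --jaw '[30,30,30]'

```text
time_s: 14.62
tcp_pos: [0.6064, -0.2121, 0.3186]
orientation: [3.14, 0.0, 0.369]
force: [-0.0, -0.3, -2.0]
grip_width: 0.381
```

```bash
python3 go.py .6065 -.2122 .3192 21.2
python3 - <<'E'
from h import *
for n in ['wrist','scene','side']: grab(n,n+'11')
crop('wrist11',240,140,400,340,4,'n5'); crop('scene11',215,210,275,265,8,'n6'); crop('side11',330,285,385,340,8,'n7')
L=lambda n:cv2.imread('pics/'+n+'.png')
h=440
cv2.imwrite('pics/q5.png',cv2.resize(np.hstack([L('n6')[:h],L('n7')[:h]]),(800,int(800*440/920))))
E
python3 go.py .6065 -.2122 .3192 21.2
```

```text
t 14.6167 tcp [ 0.6064 -0.2121  0.3186] rpy [3.1404e+00 1.0000e-04 3.6900e-01] F [-0.  -0.3 -2. ] g 0.381
shift mm [ 0.1  0.1 -0.6]
turn deg [ 0.07  0.01 -0.06]
t 14.7667 tcp [ 0.6064 -0.2121  0.3185] rpy [3.1407e+00 5.0000e-04 3.6900e-01] F [-0.5 -0.2 -2.4] g 0.379
shift mm [ 0.1  0.1 -0.7]
turn deg [ 0.05  0.03 -0.06]
```

View pics/n5.png

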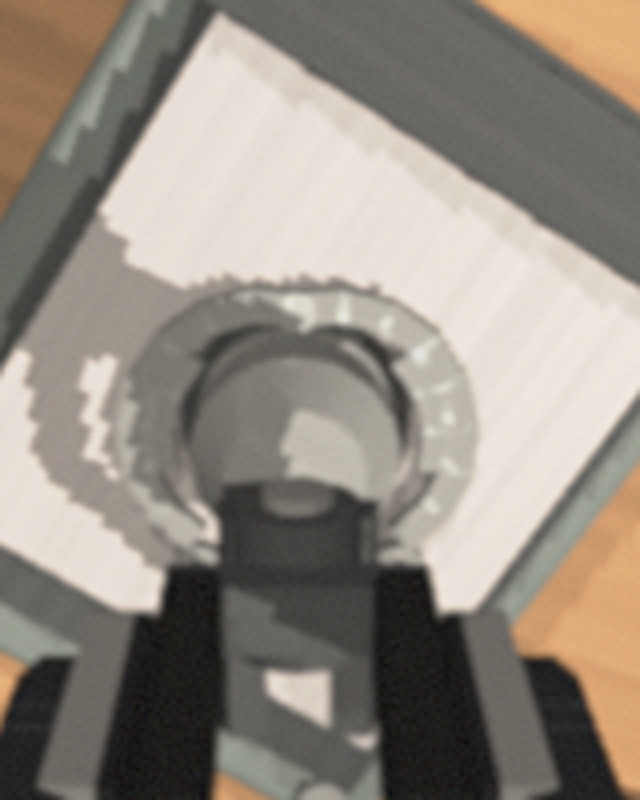

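View pics/q5.png

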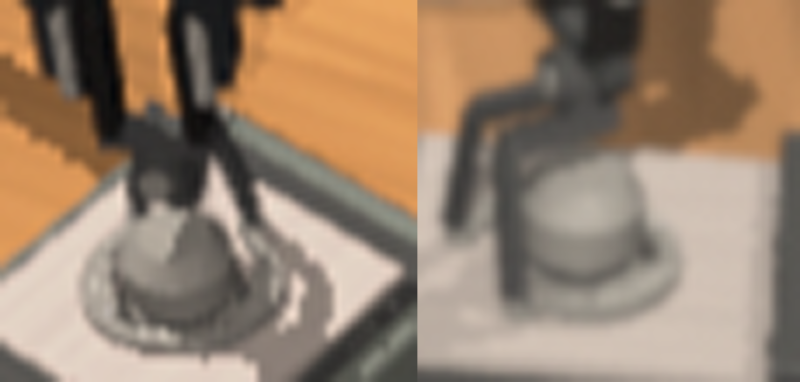

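Emit:
step_arm --offset '[[0,0,-0.6],[0,0,0],[0,0,0],[0,0,0]]' --turn '[[0,0,0],[0,0,0],[0,0,0],[0,0,0]]' --jaw '[30,30,30,30]'

```text
time_s: 15.1
tcp_pos: [0.6062, -0.2121, 0.3181]
orientation: [-3.142, 0.001, 0.369]
force: [-0.4, -1.0, -1.7]
grip_width: 0.379
```

```bash
python3 - <<'E'
from h import *
grab('side','side12')
o=monitor.get_obs(); print(o['tcp_pos'],o['orientation'],o['force'],o['qd'].round(4),o['grip_width'])
E
python3 - <<'E'
from h import *
o=monitor.get_obs(); print(o['time_s'],o['tcp_pos'],o['force'])
E
```

```text
[ 0.60624323 -0.21212464  0.31814376] [-3.14153471e+00  1.44302100e-03  3.69054908e-01] [ 0.21476428 -0.74620375 -1.37570409] [-0.0017 -0.003  -0.0003  0.0003 -0.0011  0.0009 -0.0004] 0.38184824746800416
15.15 [ 0.60624323 -0.21212464  0.31814376] [ 0.21476428 -0.74620375 -1.37570409]
```

Emit:
step_arm --offset '[[0,0,-1.5],[0,0,-0.4]]' --turn '[[0,0,0],[0,0,0]]' --jaw '[30,30]'

```text
time_s: 15.32
tcp_pos: [0.6062, -0.2121, 0.32]
orientation: [-3.141, 0.002, 0.369]
force: [-0.1, -0.1, -1.5]
grip_width: 0.38
```

Run:
```python
from h import *
for i in range(6):
    imaging.grab_frame('side'); o=monitor.get_obs(); print(o['time_s'],o['tcp_pos'].round(4),o['orientation'].round(4),o['force'].round(1),abs(o['qd']).max().round(4),o['grip_width'])
```

```text
15.3667 [ 0.6062 -0.2121  0.32  ] [-3.1414e+00  1.6000e-03  3.6910e-01] [-0.2  1.2 -2.4] 0.0034 0.3827488091671138
15.4167 [ 0.6062 -0.2121  0.3199] [-3.1413e+00  1.7000e-03  3.6910e-01] [-0.  -0.4 -2.4] 0.0032 0.3794582276925949
15.4667 [ 0.6061 -0.2121  0.3199] [-3.1413e+00  1.8000e-03  3.6900e-01] [-0.1  0.5 -2.3] 0.0025 0.37952328484846504
15.5167 [ 0.6061 -0.2121  0.3198] [-3.1412e+00  1.9000e-03  3.6900e-01] [ 0.6 -0.1 -1.8] 0.0031 0.3806752981373635
15.5667 [ 0.6061 -0.2121  0.3198] [-3.1412e+00  1.9000e-03  3.6900e-01] [-0.5 -0.4 -2.5] 0.0016 0.38429947286417615
15.6167 [ 0.6061 -0.2121  0.3198] [-3.1411e+00  1.9000e-03  3.6910e-01] [ 0.  -0.7 -2.2] 0.0019 0.3828330459792457
```

Run:
```python
from h import *
print(order.close_job()); o=monitor.get_obs(); print(o['time_s'],o['tcp_pos'],o['force'],o['grip_width'])
```

```text
the job is handed in; nothing more can be done
None
the job is handed in; nothing more can be done
```

I pressed the keeper plate down to its stop. Then I squeezed and lifted the black pliers and lowered the spread ring over the stub to the groove. I handed the job in at about 15.6 s with the grip still closed. The hand-in gave no verdict and no reading after it, so the final second is not confirmed.

**Last checks before handing in:**
- **Height:** the ring first touched the plate at TCP z of about 0.318 m, which matches a flat plate. I then raised it about 1.7 mm, so the ring centre is about 48.7 mm up (groove mid-height is 48 mm).
- **Centring:** side to side, the wrist picture showed the ring within about 0.5 mm of the stub. Front to back, the wrist and side pictures had agreed within about 2 mm. The overhead scene camera differed by up to 4 mm, and I trusted the other two.
- **Forces and tilt:** only the pliers' weight, about 2 N, was on the wrist. The tool was upright within 0.002 rad and settled, and the grip was set to 60 N.
- **Squeeze:** the finger opening read about 32.5 mm, against the stated 36 mm over the closed handles. The pictures show the handles parallel and the ring spread, but I could not read the jaw angle directly.

**What did not go smoothly:**
- **Press force:** the press on the plate peaked at about 46 N at the wrist, through the fingertips. That is above the 40 N limit for the arm and gripper body, though the fingers may not count towards it.
- **Settling contact:** settling drift twice brought the ring back to plate-contact height. The deliberate touch moved the wrist reading by about 16 N for a moment. I raised it clear before handing in.
- **Bystanders:** none appeared touched in the pictures, but I did not measure their positions at the end.

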